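# Strip down a milling set-up

### The arm

A 6-joint arm with a two-finger parallel gripper is mounted at the origin on a cart in front of the work surface, level with it; the furniture and walls round the work are solid. World frame = base frame: x ahead of the robot, y to its left, z up, the work surface at z = 0. Lengths are in m, angles in rad, forces in N, time in s.
With the tool pointing down it reaches from about 0.25 to 0.775 m from the base axis. Payload 4 kg.
Tool frame: the origin (TCP) lies midway between the tips of the shut fingers; the grasp point (between the pads) lies 19 mm behind it; z points along the fingers, y is the line along which they close (so a half turn about z gives the same grasp; the last joint's range is limited). The gripper opens to 94 mm and grips with 3 to 60 N. Pads are 16 mm wide; open, the fingers measure 119 mm over their backs; the gripper's body (75 mm by 177 mm) begins 78 mm behind the grasp point.
Start: joints at [-1.348, 0.087, 1.371, -0, 1.684, -0.103], TCP at [0.176, -0.521, 0.175] pointing down, gripper open.
Joint ranges: [-3.1, 3.1], [-0.76, 2.03], [0.27, 2.55], [-1.08, 4.22], [0.17, 2.65], [-2.57, 2.57]. Speed limits (rad/s): [2.79, 2.79, 3.14, 3.14, 3.14, 3.14].

### API

Orientations are given as [roll, pitch, yaw] about the fixed x, y, z axes, in that order (R = Rz(yaw) Ry(pitch) Rx(roll)).
In Python, from bench import robot gives the robot as it stands.
- The arm moves only by the tool servo_tool, never from a script. Its argument "moves" is a list of rows, each a list of 5 numbers: the shift along the tool's x, y, z in units of 25 mm (1.0 is 25 mm), then the turn about the tool's z in units of 6 degrees (1.0 is 6 degrees), then the closure, from 0 (fully open) to 1 (shut). In form: [[dx, dy, dz, yaw, gripper], ...]. A call has 1 to 10 rows; each row is the pose to reach, as a shift and turn from the pose commanded when the call began, along the tool's axes at that moment; what a row does not reach only later rows make up. A row lasts 1/12 s, in which the tool goes at most 41.7 mm and 7.16 degrees, less where a joint would pass 70% of its speed; a pose out of reach is approached as far as the arm can. A call with a gripper value outside its range is refused whole. The fingers move at their own pace and stop on an object; the grip force is fixed at half the most. Time passes only in rows, so rows that repeat a pose let the fingers close. It gives the time, the measured TCP pose, the force, the opening and the grip force at its end, in the units of the state.
- robot.get_obs(): the state, without advancing time (a new reading comes with each control period).
- robot.snapshot(name): name is "scene" or "top" or "wrist"; returns a dict with "image" (420x560x3 uint8, blue, green, red), "fx", "fy", "cx", "cy" (pixels), "k1" (the pictures are not rectified: a ray, as slopes to the right and down, at radius r is drawn at 1 + k1 r^2 times it, then the intrinsics apply), "eye" and "orientation" of the camera in the world; the wrist camera has in their place "T_tool_cam" (4x4, takes a point from camera to tool coordinates, whose origin is the TCP and whose axes are the flange's). Camera axes: x right, y down, z forward; pixel columns grow to the right and rows downward; lengths in m; the calibration is good to about 2 mm. A picture is of the moment at which its call begins: read the wrist's pose just before it. There is no depth.
- robot.close_job(): hands the job in; it is judged then, once.
The state is a dict: "time": time; "joint_positions": joint angles; "qvel": joint speeds; "joint_torque": joint torques, N m; "tool_pos": TCP position; "ee_rot": TCP orientation; "wrist_force": force on the tool from outside, world axes, zero at the start; "wrist_torque": the same for the moment, N m; "width": finger opening in m; "finger_force": force on a finger pad.
Only numpy, scipy, OpenCV 4.12 (cv2) and the standard library are available. Lean on these libraries where they do the work, as an engineer would, in place of code of your own. Each camera call takes 0.05 s, during which the arm holds its last target. There are 200 camera calls.

### The job

Strip down the milling set-up on the T-slot plate and put every piece away. First slide the finger stop along the slot to its open end, lift it off and stand it in the pocket of the white clamping rack, with its finger along the length of the rack; then take the stack apart from the top: the blue wax part goes into the empty bay of the grey parts tray, the wood packing into the empty bay of the plywood tray, and last the steel 1-2-3 block into the empty bay of the dark wooden case beside its twin. Lower each piece flat into its bay, lengthways with it, never letting one fall.

Things in the scene. Friction and masses are not known exactly. Their poses are not given: they have to be found in the camera images.
- setup_plate: Fixed aluminium T-slot plate, 190 x 96 x 22 mm (x, y, z); origin: centre of its underside. The slot runs along x on the centre line, blind at x = -5 mm, open at the +x end (x = +95 mm); mouth 12 mm wide, cavity 24 mm wide. The stack stands about x = -40 mm. A stop's foot is clear of the slot once the stop's origin is past x = +108 mm; the bench there is free.
- finger_stop: Loose steel stop, 0.34 kg, T-foot captive in the slot with 2 mm play, slides freely; x along the plate's x. Origin: centre of the underside of its 52 x 52 mm base, on the plate's top. Foot 26 (x) x 20 (y) mm, down to z = -15 mm. Grip the head, 24 (x) x 26 (y) mm, z = 64 to 94 mm, across 26 mm; screw on top to z = 103. Finger, z = 72 to 84, reaches to x = -43 mm, 3 mm over the wax part's ledge.
- wax_sample: Loose finished part of blue wax, top of the stack, 0.16 kg. Base 56 (x) x 84 (y) x 26 mm, on it a raised middle 40 x 60 mm up to z = 40 mm. Origin: centre of its underside, 65 mm above the bench at the start. Long side along the slot; held down by the stop's finger until the stop is gone. Grip its base across the 56 mm sides.
- wood_packing: Loose wooden packing board under the wax part, 52 (x) x 102 (y) x 18 mm, 0.03 kg. Origin: centre of its underside, 47 mm above the bench at the start, long side along the slot. Grip it across the 52 mm sides, fingertips above its underside: the block below sticks out 12 mm on either side.
- riser_block: Loose steel 1-2-3 block with holes, bottom of the stack, 51 (x) x 76 (y) x 25 mm, 0.55 kg. Origin: centre of its underside, on the plate's top (22 mm above the bench) at the start, lying crosswise to the slot, so that its ends show on either side of the pieces above. Grip it across the 51 mm sides.
- clamp_rack: Fixed white plastic rack, place for the finger stop. Origin: on the bench under the centre of its empty pocket, 32 (x) x 40 (y) mm, floor at z = 6 mm. The stop's foot hangs in the pocket, stop's x along the rack's y (either way round), its base resting on the rack's top at z = 25 mm. A grey step block stands at y = 50 to 74 mm, up to z = 46 mm.
- parts_tray: Fixed grey plastic tray, place for the wax part. Origin: on the bench under the centre of its empty bay, 70 (x) x 99 (y) mm, floor at z = 4 mm, rim at z = 12 mm all round; the part lies with its y along the tray's y (either way round). Another blue wax part lies crosswise at y = 57 to 113 mm, up to z = 44 mm.
- packing_tray: Fixed plywood tray, place for the wood packing. Origin: on the bench under the centre of its empty bay, 66 (x) x 116 (y) mm, floor at z = 4 mm, rim at z = 11 mm with a 56 mm finger gap in the middle of each long side; the packing lies with its y along the tray's y (either way round). A short wooden offcut lies at y = 69 to 97 mm, up to z = 22 mm.
- block_case: Fixed case of dark wood, place for the 1-2-3 block. Origin: on the bench under the centre of its empty bay, 65 (x) x 90 (y) mm, floor at z = 6 mm, rim at z = 15 mm with a 50 mm finger gap in the middle of each long side; the block lies with its y along the case's y (either way round). Its twin lies crosswise at y = 54 to 106 mm, up to z = 31 mm.

How it is judged:
On the way, in this order (a step that is already met when the one before it is completed fails the run):
1. the finger stop stands in the rack's pocket while the stack is still whole (horizontal distance between finger_stop and clamp_rack below 0.012 m and z of finger_stop in the frame of clamp_rack between 0.021 and 0.029 m and angle between finger_stop's own z axis and vertical below 0.08 rad and angle between the x axis of finger_stop and the y axis of clamp_rack, either way round below 0.3 rad and z of wax_sample in the frame of setup_plate above 0.06 m), for 0.2 s.
2. the wax part lies in the grey tray while the packing is still on the block (horizontal distance between wax_sample and parts_tray below 0.012 m and z of wax_sample in the frame of parts_tray between 0 and 0.008 m and angle between wax_sample's own z axis and vertical below 0.08 rad and angle between the y axis of wax_sample and the y axis of parts_tray, either way round below 0.3 rad and z of wood_packing in the frame of setup_plate above 0.042 m), for 0.2 s.
3. the wood packing lies in the plywood tray (horizontal distance between wood_packing and packing_tray below 0.012 m and z of wood_packing in the frame of packing_tray between 0 and 0.008 m and angle between wood_packing's own z axis and vertical below 0.08 rad and angle between the y axis of wood_packing and the y axis of packing_tray, either way round below 0.3 rad), for 0.2 s.
4. the 1-2-3 block lies in the wooden case (horizontal distance between riser_block and block_case below 0.012 m and z of riser_block in the frame of block_case between 0.002 and 0.01 m and angle between riser_block's own z axis and vertical below 0.08 rad and angle between the y axis of riser_block and the y axis of block_case, either way round below 0.3 rad), for 0.2 s.
At the end, for the whole second after the job is handed in: Stop in the rack's pocket, wax part, packing and 1-2-3 block in the empty bays of grey tray, plywood tray and wooden case: each within 12 mm of the bay's centre, 4 mm of its resting height, 0.08 rad of upright and 0.3 rad of lengthways (either way round), let go and at rest (all of step 3 and all of step 4 and horizontal distance between finger_stop and clamp_rack below 0.012 m and z of finger_stop in the frame of clamp_rack between 0.021 and 0.029 m and angle between each of finger_stop, wax_sample's own z axis and vertical below 0.08 rad and angle between the x axis of finger_stop and the y axis of clamp_rack, either way round below 0.3 rad and contact force between the fingers and finger_stop below 0.1 N and linear speed of each of finger_stop, wax_sample, wood_packing, riser_block below 0.02 m/s and horizontal distance between wax_sample and parts_tray below 0.012 m and z of wax_sample in the frame of parts_tray between 0 and 0.008 m and angle between the y axis of wax_sample and the y axis of parts_tray, either way round below 0.3 rad and contact force between the fingers and wax_sample below 0.1 N and contact force between the fingers and wood_packing below 0.1 N and contact force between the fingers and riser_block below 0.1 N); the robot touches nothing.
It fails at once if a piece falls (moves faster than 0.6 m/s while the fingers do not hold it) ((linear speed of finger_stop above 0.6 m/s and contact force between the fingers and finger_stop below 0.1 N) or (linear speed of wax_sample above 0.6 m/s and contact force between the fingers and wax_sample below 0.1 N) or (linear speed of wood_packing above 0.6 m/s and contact force between the fingers and wood_packing below 0.1 N) or (linear speed of riser_block above 0.6 m/s and contact force between the fingers and riser_block below 0.1 N)).
It also fails if it takes over 112 s, if anything falls off the work surface, if the arm or the gripper's body presses on something with over 40 N, if the wrist force passes 120 N, or if a joint passes its speed limit or range.

## Working session

There is one attempt and no reset: what is moved stays moved. The work goes in short steps, Python scripts to look and compute and a tool call to move; the robot and the scene stay as the last step left them, time stands still between calls to the robot, and variables do not carry over. Pictures are saved under pics/ and viewed, at most 16 in all, crops included, and the job is handed in when it is done.

Besides the shell and the picture viewer there is one more tool, called after "Call:" by a JSON object that holds its "op" and its "data". servo_tool: Moves the arm, as the interface text tells. Its arguments: {"type":"object","properties":{"moves":{"type":"array"}},"required":["moves"]}

```bash
ls; mkdir -p pics
python3 - <<'E'
from bench import robot
import cv2
o=robot.get_obs();print(o)
for n in("scene","top","wrist"):
    s=robot.snapshot(n);cv2.imwrite(f"pics/{n}0.png",s["image"]);print(n,{k:v for k,v in s.items() if k!="image"})
E
```

```text
pics
{'time': 0.0, 'joint_positions': array([-1.34813025e+00,  8.79233144e-02,  1.37226777e+00, -1.55669294e-05,
        1.68356763e+00, -1.03076917e-01]), 'qvel': array([ 4.35418345e-04, -4.90379733e-04, -2.97521784e-05,  1.95216569e-03,
        2.70195459e-03, -1.87403532e-03]), 'joint_torque': array([-2.08889905e-03, -3.40183961e+01, -3.02425361e+01,  7.16505619e-02,
        3.29523382e-02, -1.54313648e-04]), 'tool_pos': array([ 0.17587261, -0.5204739 ,  0.1739147 ]), 'ee_rot': array([-3.13943650e+00, -2.07485617e-04,  3.25741032e-01]), 'wrist_force': array([-0.12476178, -0.35217392, -0.56809801]), 'wrist_torque': array([-0.01174351, -0.02157599,  0.03912506]), 'finger_force': 0.0, 'width': 0.09430541071605478}
scene {'fx': 408.645080691375, 'fy': 408.645080691375, 'cx': 280.88603513720824, 'cy': 209.07017760242383, 'k1': -0.09030966449742875, 'eye': array([0.06359483, 0.55610918, 0.5206099 ]), 'orientation': array([-2.13824746,  0.02548929, -2.3840854 ])}
top {'fx': 438.1763301175321, 'fy': 438.1763301175321, 'cx': 283.3894155954014, 'cy': 213.49012834249302, 'k1': -0.14303675050974984, 'eye': array([0.40994859, 0.0544377 , 0.96767104]), 'orientation': array([-2.97427523, -0.01824583, -1.59993168])}
wrist {'fx': 296.5632816906376, 'fy': 296.5632816906376, 'cx': 281.6826570590349, 'cy': 210.24233252410207, 'k1': -0.011774539462763712, 'T_tool_cam': array([[ 1.01960251e-03, -9.65636186e-01, -2.59895586e-01,
         7.55094230e-02],
       [ 9.99999426e-01,  8.99298702e-04,  5.81797315e-04,
         7.86027708e-04],
       [-3.28080777e-04, -2.59896030e-01,  9.65636549e-01,
        -2.09564790e-01],
       [ 0.00000000e+00,  0.00000000e+00,  0.00000000e+00,
         1.00000000e+00]])}
```

View pics/top0.png

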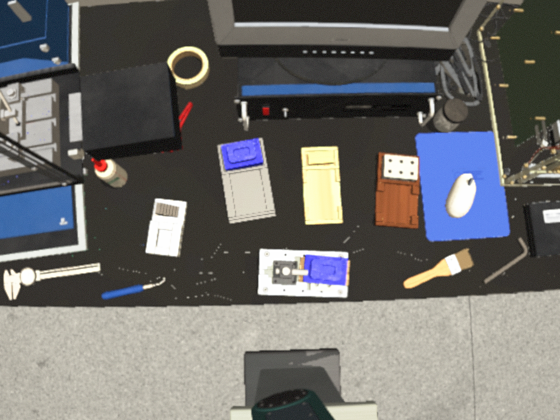

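View pics/scene0.png

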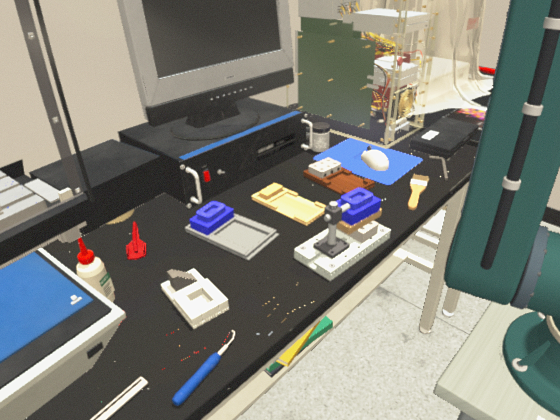

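Top view: the stop sits at about (287,271) on the plate (258–349, 249–297), with the stack to its right at (327,272). The rack is at (166,228), the grey tray at (247,180), the plywood tray at (322,185) and the case at (398,190). I'll enlarge both views to read the corners.

```bash
cat > h.py <<'E'
import numpy as np, cv2
from scipy.spatial.transform import Rotation as R
from bench import robot
def cam(s,obs=None):
    K=np.array([[s["fx"],0,s["cx"]],[0,s["fy"],s["cy"]],[0,0,1]])
    if "eye" in s: return K,s["k1"],R.from_euler("xyz",s["orientation"]).as_matrix(),np.array(s["eye"])
    T=np.eye(4);T[:3,:3]=R.from_euler("xyz",obs["ee_rot"]).as_matrix();T[:3,3]=obs["tool_pos"]
    T=T@s["T_tool_cam"];return K,s["k1"],T[:3,:3],T[:3,3]
def rays(c,px):
    K,k1,Rm,e=c
    d=cv2.undistortPoints(np.array(px,float).reshape(-1,1,2),K,np.array([k1,0,0,0,0.])).reshape(-1,2)
    return np.c_[d,np.ones(len(d))]@Rm.T
def onz(c,px,z):
    d=rays(c,px);return c[3]+d*((z-c[3][2])/d[:,2])[:,None]
def tri(c1,p1,c2,p2):
    out=[]
    for d1,d2 in zip(rays(c1,p1),rays(c2,p2)):
        A=np.c_[d1,-d2];t=np.linalg.lstsq(A,c2[3]-c1[3],rcond=None)[0]
        a=c1[3]+t[0]*d1;b=c2[3]+t[1]*d2;out.append(np.r_[(a+b)/2,np.linalg.norm(a-b)])
    return np.array(out)
def project(c,P):
    K,k1,Rm,e=c
    return cv2.projectPoints(np.array(P,float),cv2.Rodrigues(Rm.T)[0],-Rm.T@e,K,np.array([k1,0,0,0,0.]))[0].reshape(-1,2)
E
python3 - <<'E'
import cv2
t=cv2.imread("pics/top0.png");cv2.imwrite("pics/t1.png",cv2.resize(t[130:310,140:430],None,fx=2.75,fy=2.75,interpolation=cv2.INTER_CUBIC))
s=cv2.imread("pics/scene0.png");cv2.imwrite("pics/s1.png",cv2.resize(s[150:330,155:400],None,fx=3.2,fy=3.2,interpolation=cv2.INTER_CUBIC))
E
```

```text
(no output)
```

View pics/t1.png

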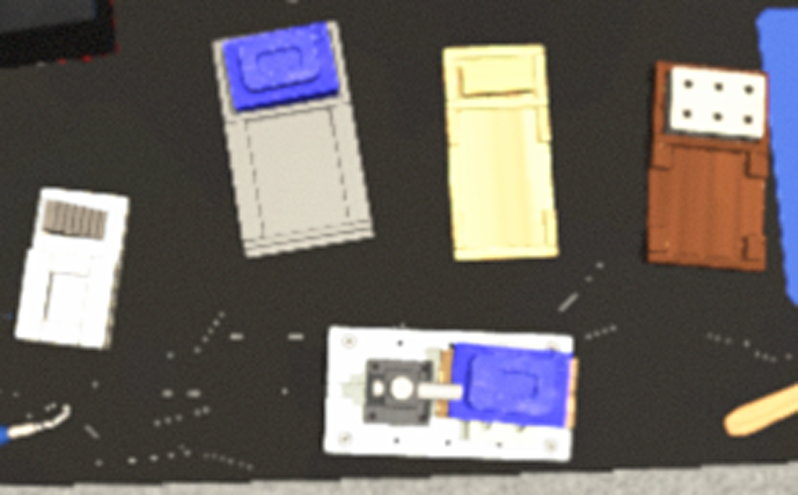

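View pics/s1.png

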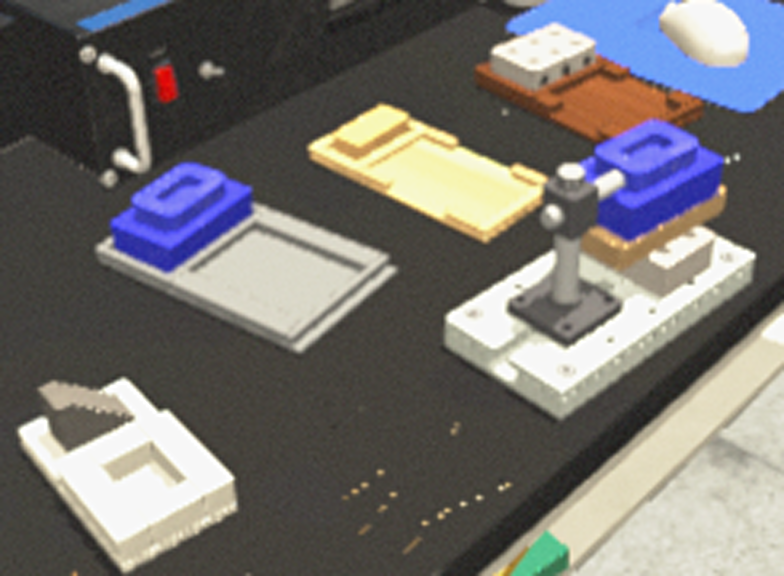

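The plate's open end is to the left (+y). From the 2.75x top crop and the 3.2x scene crop I read these corners: plate (329,326)(572,336)(570,460)(324,452), rack (42,187)(129,197)(108,348)(15,339), grey tray (213,41)(337,21)(373,237)(246,256), plywood (443,47)(544,45)(558,257)(455,261), case (657,61)(769,72)(766,270)(648,262), screw (401,388). Next I triangulate them.

```bash
cat > m1.py <<'E'
from h import *
np.set_printoptions(precision=4,suppress=True)
s=robot.snapshot("scene");t=robot.snapshot("top");cs,ct=cam(s),cam(t)
T=lambda p:(np.array(p,float)+.5)/2.75-.5+[140,130]
S=lambda p:(np.array(p,float)+.5)/3.2-.5+[155,150]
D={"plate":([[329,326],[324,452],[570,460]],[[447,320],[560,398],[754,257]]),
"rack":([[129,197],[108,348],[15,339],[42,187]],[[125,378],[235,475],[125,552],[22,430]]),
"grey":([[373,237],[246,256],[213,41]],[[396,268],[300,335],[98,247]]),
"ply":([[455,261],[443,47],[544,45]],[[487,232],[310,148],[383,104]]),
"case":([[766,270],[648,262],[657,61]],[[702,100],[603,140],[477,72]]),
"screw":([[401,388]],[[571,172]])}
for k,(a,b) in D.items(): print(k,tri(ct,T(a),cs,S(b)).round(4).tolist())
C={"plate":([[329,326],[572,336],[570,460],[324,452]],.022),"rack":([[42,187],[129,197],[108,348],[15,339]],.025),
"rackpocket":([[54,274],[90,270],[84,322],[46,321]],.025),
"grey":([[213,41],[337,21],[373,237],[246,256]],.012),"ply":([[443,47],[544,45],[558,257],[455,261]],.011),
"case":([[657,61],[769,72],[766,270],[648,262]],.015),"wax":([[450,343],[577,352],[572,428],[446,418]],.091),"screw":([[401,388]],.125)}
for k,(p,z) in C.items():
    P=onz(ct,T(p),z)[:,:2];print(k,P.tolist() if len(P)<2 else (P.mean(0),np.linalg.norm(np.roll(P,-1,0)-P,axis=1),np.degrees([np.arctan2(*(P[0]-P[3])[::-1]),np.arctan2(*(P[1]-P[2])[::-1]),np.arctan2(*(P[0]-P[1])[::-1])])), P[3],P[2])
E
python3 m1.py
```

```text
plate [[0.4928, 0.0854, 0.0195, 0.0045], [0.3963, 0.093, 0.0172, 0.0001], [0.384, -0.0989, 0.0191, 0.0001]]
rack [[0.6038, 0.2471, 0.012, 0.0004], [0.4818, 0.2616, 0.0238, 0.002], [0.4882, 0.3347, 0.0197, 0.0054], [0.6123, 0.3169, 0.013, 0.0051]]
grey [[0.5673, 0.0503, 0.0039, 0.0001], [0.5523, 0.1518, 0.0155, 0.0009], [0.7327, 0.1773, 0.0117, 0.0041]]
ply [[0.5444, -0.0156, 0.0098, 0.0017], [0.7232, -0.0136, 0.0089, 0.0047], [0.7232, -0.0966, 0.0127, 0.0018]]
case [[0.5305, -0.2682, 0.0143, 0.0013], [0.5454, -0.166, 0.0162, 0.0155], [0.7077, -0.1927, 0.0093, 0.0046]]
screw [[0.4401, 0.0338, 0.1239, 0.0012]]
plate (array([ 0.439 , -0.0059]), array([0.1919, 0.097 , 0.1916, 0.0981]), array([-3.5289, -3.664 , 85.9967])) [0.3965 0.0928] [ 0.3842 -0.0984]
rack (array([0.5458, 0.289 ]), array([0.0717, 0.1214, 0.0751, 0.1235]), array([-9.1421, -7.5712, 81.8464])) [0.4896 0.3352] [0.481  0.2607]
rackpocket (array([0.5223, 0.2926]), array([0.0291, 0.0415, 0.0305, 0.0378]), array([-9.0299, -6.112 , 94.9448])) [0.5033 0.3104] [0.5019 0.2799]
grey (array([0.6505, 0.1143]), array([0.1043, 0.1845,
[... 415 characters left out ...]
([0.0933, 0.0553, 0.0918, 0.0544]), array([-5.0617, -6.5727, 84.2064])) [0.4193 0.0014] [ 0.409  -0.0898]Traceback (most recent call last):
  File "m1.py", line 18, in <module>
    P=onz(ct,T(p),z)[:,:2];print(k,P.tolist() if len(P)<2 else (P.mean(0),np.linalg.norm(np.roll(P,-1,0)-P,axis=1),np.degrees([np.arctan2(*(P[0]-P[3])[::-1]),np.arctan2(*(P[1]-P[2])[::-1]),np.arctan2(*(P[0]-P[1])[::-1])])), P[3],P[2])
                                                                                                                                                                                                                                ~^^^
IndexError: index 3 is out of bounds for axis 0 with size 1
```

The triangulated heights agree with the text: plate about 19 mm, screw 124 mm. The plate centre is (0.439,-0.006) with its x heading 86.4°, and the stop is at x=+40 mm. Now a move helper, then up above the stop.

```bash
cat >> h.py <<'E'
def go(x,y,z,yawdeg,obs=None):
    "rows (units) from the present pose to TCP x,y,z with tool yaw, tool down"
    o=obs or robot.get_obs();Rm=R.from_euler("xyz",o["ee_rot"]).as_matrix()
    d=Rm.T@(np.array([x,y,z])-o["tool_pos"])/.025
    dy=(yawdeg-np.degrees(o["ee_rot"][2])+180)%360-180
    print("move",d.round(2),"turn",round(-dy/6,2),"t",round(o["time"],2),"F",o["wrist_force"].round(1),"w",round(o["width"],4))
E
python3 -c "
from h import *
go(.440,.034,.2,86.4)"
```

```text
move [ 17.11 -17.65  -1.  ] turn -11.29 t 0.25 F [-0.2 -0.1 -0.7] w 0.094
```

Call:
{"op": "servo_tool", "data": {"moves": [[17.1,-17.65,-1,-11.3,0],[17.1,-17.65,-1,-11.3,0],[17.1,-17.65,-1,-11.3,0],[17.1,-17.65,-1,-11.3,0],[17.1,-17.65,-1,-11.3,0],[17.1,-17.65,-1,-11.3,0],[17.1,-17.65,-1,-11.3,0],[17.1,-17.65,-1,-11.3,0],[17.1,-17.65,-1,-11.3,0],[17.1,-17.65,-1,-11.3,0]]}}

```text
time: 1.08
tool_pos: [0.355, -0.1432, 0.1923]
ee_rot: [3.141, 0.001, 1.514]
wrist_force: [0.9, 0.5, -0.3]
width: 0.0939
finger_force: 0.0
```

```bash
python3 -c "
from h import *
go(.440,.034,.2,86.4);print(robot.get_obs()['tool_pos'],robot.get_obs()['ee_rot'])"
```

```text
move [ 7.27  2.99 -0.31] turn 0.05 t 1.08 F [ 0.9  0.5 -0.3] w 0.0939
[ 0.35504284 -0.14319672  0.19227865] [3.14060830e+00 5.80247607e-04 1.51363376e+00]
```

Call:
{"op": "servo_tool", "data": {"moves": [[7.2,3.0,-0.3,0,0],[7.2,3.0,-0.3,0,0],[7.2,3.0,-0.3,0,0],[7.2,3.0,-0.3,0,0],[7.2,3.0,-0.3,0,0],[7.2,3.0,-0.3,0,0],[7.2,3.0,-0.3,0,0],[7.2,3.0,-0.3,0,0]]}}

```text
time: 1.75
tool_pos: [0.4404, 0.0295, 0.1993]
ee_rot: [-3.141, 0.001, 1.509]
wrist_force: [-0.8, -0.4, 0.5]
width: 0.0941
finger_force: 0.0
```

Run:
```python
from h import *
o=robot.get_obs();s=robot.snapshot("wrist");cv2.imwrite("pics/w1.png",s["image"]);c=cam(s,o)
np.savez("w1.npz",K=c[0],k1=c[1],R=c[2],e=c[3]);go(.440,.034,.2,86.4,o);print(o["tool_pos"],o["ee_rot"])
print(project(c,[[.440,.034,.125]]))
```

```text
move [ 0.18 -0.03 -0.03] turn 0.01 t 1.75 F [-0.8 -0.4  0.5] w 0.0941
[0.44037503 0.02952886 0.1992978 ] [-3.14093350e+00  7.51929343e-04  1.50925901e+00]
[[280.62865156 204.14459759]]
```

View pics/w1.png

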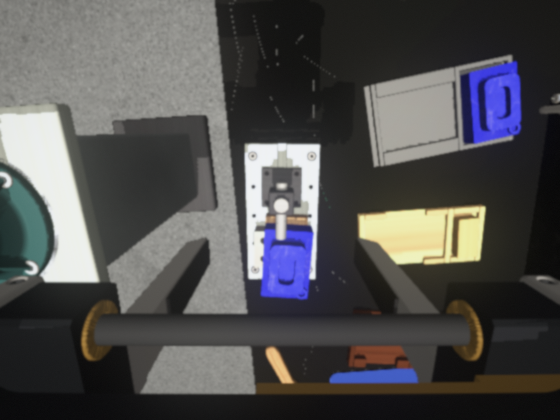

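The wrist picture shows the screw at (282,205), against (280.6,204) predicted, so the fix is good to about 1 mm. The fingers will straddle the head. Next: descend and grip.

Call:
{"op": "servo_tool", "data": {"moves": [[0.2,0,1.5,0,0],[0.2,0,3,0,0],[0.2,0,4.0,0,0],[0.2,0,4.6,0,0],[0.2,0,4.6,0,0.4],[0.2,0,4.6,0,1],[0.2,0,4.6,0,1],[0.2,0,4.6,0,1],[0.2,0,4.6,0,1],[0.2,0,4.6,0,1]]}}

```text
time: 2.63
tool_pos: [0.4419, 0.0348, 0.0858]
ee_rot: [3.139, 0.0, 1.509]
wrist_force: [-0.8, 0.3, 0.9]
width: 0.0577
finger_force: 0.0
```

```bash
python3 -c "
from h import *
o=robot.get_obs();p=o['tool_pos'];go(p[0]+.063*.085,p[1]+.998*.085,p[2],86.4);print(p)"
```

```text
move [ 3.4  0.  -0. ] turn 0.01 t 2.63 F [-0.8  0.3  0.9] w 0.0577
[0.44194802 0.03478381 0.08584699]
```

Call:
{"op": "servo_tool", "data": {"moves": [[0,0,0,0,1],[0,0,0,0,1],[0,0,0,0,1],[0,0,0,0,1],[0,0,0,0,1],[0,0,0,0,1],[0,0,0,0,1],[0,0,0,0,1]]}}

```text
time: 3.3
tool_pos: [0.4408, 0.035, 0.0845]
ee_rot: [-3.141, 0.0, 1.509]
wrist_force: [-1.4, -0.2, 1.0]
width: 0.0244
finger_force: 30.0
```

Call:
{"op": "servo_tool", "data": {"moves": [[0.3,0,0,0,1],[0.7,0,0,0,1],[1.1,0,0,0,1],[1.5,0,0,0,1],[1.9,0,0,0,1],[2.3,0,0,0,1],[2.7,0,0,0,1],[3.1,0,0,0,1],[3.4,0,0,0,1],[3.4,0,0,0,1]]}}

```text
time: 4.13
tool_pos: [0.4463, 0.1218, 0.0845]
ee_rot: [3.141, -0.001, 1.512]
wrist_force: [-0.6, -1.0, 0.4]
width: 0.0008
finger_force: 0.0
```

Run:
```python
from h import *
o=robot.get_obs();s=robot.snapshot("scene");cv2.imwrite("pics/s2.png",cv2.resize(s["image"][150:330,155:400],None,fx=3.2,fy=3.2,interpolation=cv2.INTER_CUBIC));print(o["tool_pos"])
```

```text
[0.4463215  0.1218161  0.08452097]
```

View pics/s2.png

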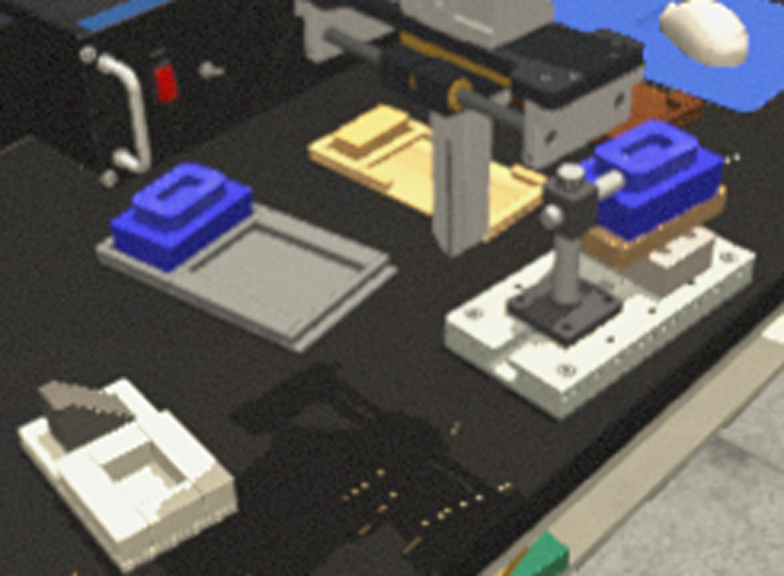

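The scene picture shows the stop unmoved (screw still at (571,172)) and the gripper shut and empty beyond it, so the pads slipped off. I'll go back, grip again and slide more gently while watching forces.

Call:
{"op": "servo_tool", "data": {"moves": [[0,0,0,0,0],[0,0,0,0,0],[0,0,0,0,0],[0,0,0,0,0],[0,0,0,0,0],[0,0,0,0,0],[0,0,0,0,0],[0,0,0,0,0],[0,0,0,0,0],[0,0,0,0,0]]}}

```text
time: 5.02
tool_pos: [0.4463, 0.1197, 0.0845]
ee_rot: [3.142, 0.0, 1.509]
wrist_force: [0.8, 0.2, 0.0]
width: 0.0639
finger_force: 0.0
```

Run:
```python
from h import *
go(.4403,.034,.082,86.4)
o=robot.get_obs();s=robot.snapshot("wrist");c=cam(s,o)
im=s["image"];cv2.imwrite("pics/w2.png",cv2.resize(im[120:330,180:400],None,fx=2.8,fy=2.8,interpolation=cv2.INTER_CUBIC));np.savez("w2.npz",K=c[0],k1=c[1],R=c[2],e=c[3])
print(project(c,[[.440,.034,.125],[.440,.034,.022]]))
```

```text
move [-3.44 -0.03  0.1 ] turn 0.01 t 5.02 F [0.8 0.2 0. ] w 0.0639
[[279.4692491  370.50773673]
 [280.19972263 292.37037984]]
```

View pics/w2.png

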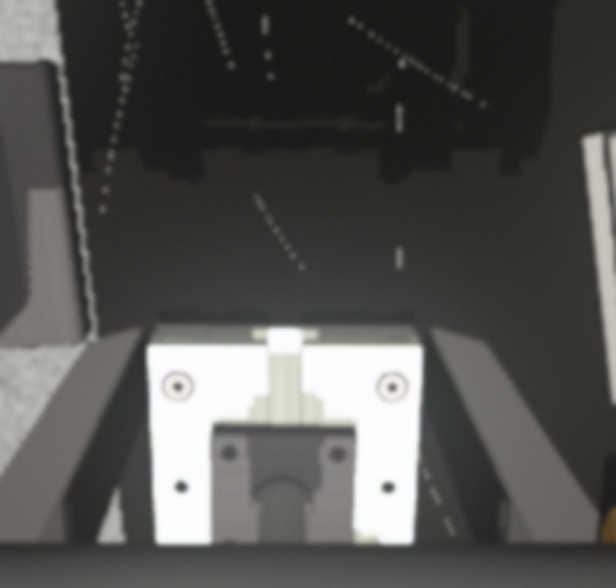

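The crop shows slot and stop aligned: plate edges at 149 and 421, base 212–355, nothing in the way of the slide. I'll go back with half-open fingers, a bit lower on the head, and grip again.

Call:
{"op": "servo_tool", "data": {"moves": [[-1,0,0,0,0.3],[-2,0,0,0,0.3],[-2.9,0,0.1,0,0.3],[-3.45,0,0.1,0,0.3],[-3.45,0,0.1,0,0.5],[-3.45,0,0.1,0,1],[-3.45,0,0.1,0,1],[-3.45,0,0.1,0,1],[-3.45,0,0.1,0,1],[-3.45,0,0.1,0,1]]}}

```text
time: 5.9
tool_pos: [0.441, 0.0344, 0.082]
ee_rot: [3.142, -0.0, 1.51]
wrist_force: [-0.3, 0.3, -0.2]
width: 0.0293
finger_force: 0.0
```

Call:
{"op": "servo_tool", "data": {"moves": [[0,0,0,0,1],[0,0,0,0,1],[0,0,0,0,1],[0,0,0,0,1],[0,0,0,0,1],[0,0,0,0,1],[0,0,0,0,1],[0,0,0,0,1]]}}

```text
time: 6.57
tool_pos: [0.4409, 0.0338, 0.0821]
ee_rot: [-3.141, -0.0, 1.509]
wrist_force: [-1.7, 1.0, 1.2]
width: 0.0254
finger_force: 30.0
```

Call:
{"op": "servo_tool", "data": {"moves": [[0.05,0,0,0,1],[0.1,0,0,0,1],[0.15,0,0,0,1],[0.2,0,0,0,1]]}}

```text
time: 6.9
tool_pos: [0.4413, 0.0376, 0.0827]
ee_rot: [3.141, 0.003, 1.509]
wrist_force: [-3.8, -2.9, 5.7]
width: 0.0248
finger_force: 30.0
```

Call:
{"op": "servo_tool", "data": {"moves": [[0.05,0,0,0,1],[0.1,0,0,0,1],[0.15,0,0,0,1],[0.2,0,0,0,1]]}}

```text
time: 7.23
tool_pos: [0.4411, 0.0404, 0.083]
ee_rot: [-3.141, 0.008, 1.508]
wrist_force: [-6.0, -9.7, 7.4]
width: 0.0254
finger_force: 30.0
```

Run:
```python
from h import *
o=robot.get_obs();print(o["wrist_force"],o["wrist_torque"],o["tool_pos"])
a=cv2.imread("pics/scene0.png");b=robot.snapshot("scene")["image"]
def f(i): return cv2.cvtColor(i,cv2.COLOR_BGR2GRAY).astype(np.float32)
# stop base patch shift
A=f(a)[228:258,312:352]; B=f(b)[218:268,295:365]
r=cv2.matchTemplate(B,A,cv2.TM_CCOEFF_NORMED);print(cv2.minMaxLoc(r))
P=project(cam(robot.snapshot("scene")),[[.440,.034,.03],[.4405,.042,.03]]);print(P)
```

```text
[-5.96039075 -9.73663387  7.42315015] [-2.09388742  0.98051078  0.03956161] [0.44109435 0.0403789  0.08296328]
(-0.2583708167076111, 0.9429570436477661, (30, 20), (17, 10))
[[330.68837837 244.15044298]
 [327.97359776 245.92361709]]
```

The base hasn't moved while the force builds, so the stop is jammed or blocked. I'll look closely at the slot in front of its foot, in both earlier wrist views.

Run:
```python
import cv2,numpy as np
from bench import robot
w=cv2.imread("pics/w1.png")[138:218,240:325]
t=cv2.imread("pics/w2.png")[310:540,130:440]
s=robot.snapshot("scene")["image"][200:290,290:375]
r=lambda i:cv2.resize(i,(395,290),interpolation=cv2.INTER_CUBIC)
r2=lambda i,w,h:cv2.resize(i,(w,h),interpolation=cv2.INTER_CUBIC)
g=lambda i:(255*(i/255.)**1.8).astype(np.uint8)
cv2.imwrite("pics/c1.png",np.vstack([np.hstack([g(r(w)),g(r(t))]),np.hstack([g(r(s)),r(s)])]))
```

```text
(no output)
```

View pics/c1.png

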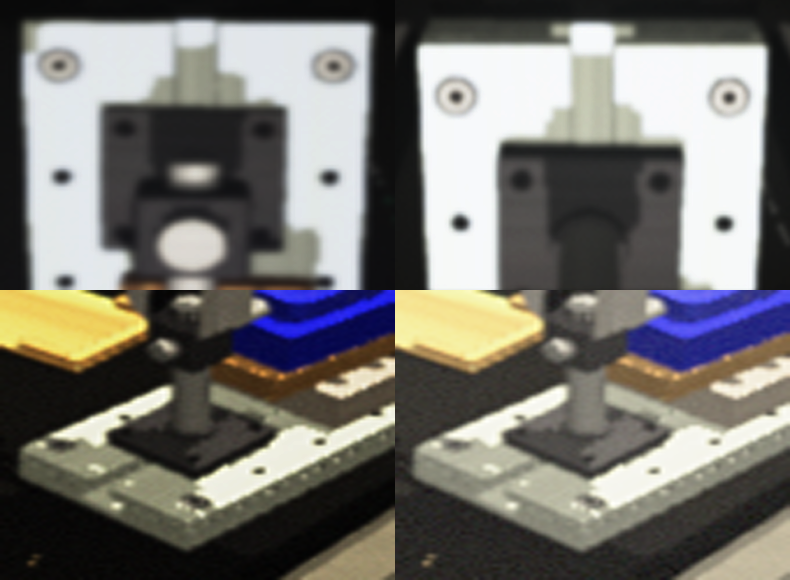

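That light T-shape is only a shadow, so the slot is clear. The stop is tipping and self-locking under the pull, so I'll take the weight off it with a lift within its play before sliding.

Call:
{"op": "servo_tool", "data": {"moves": [[-0.2,0,0,0,1],[-0.4,0,0,0,1],[-0.4,0,0,0,1],[-0.4,0,-0.02,0,1],[-0.4,0,-0.04,0,1],[-0.4,0,-0.04,0,1]]}}

```text
time: 7.88
tool_pos: [0.4408, 0.0339, 0.082]
ee_rot: [-3.141, 0.0, 1.509]
wrist_force: [0.9, -0.1, -2.6]
width: 0.0252
finger_force: 29.9
```

Call:
{"op": "servo_tool", "data": {"moves": [[0,0,-0.03,0,1],[0,0,-0.03,0,1],[0,0,-0.03,0,1]]}}

```text
time: 8.13
tool_pos: [0.4408, 0.0338, 0.0832]
ee_rot: [-3.141, 0.0, 1.509]
wrist_force: [-0.3, 1.4, -3.6]
width: 0.0254
finger_force: 29.9
```

Call:
{"op": "servo_tool", "data": {"moves": [[0.05,0,0,0,1],[0.1,0,0,0,1],[0.15,0,0,0,1],[0.2,0,0,0,1],[0.25,0,0,0,1],[0.3,0,0,0,1]]}}

```text
time: 8.63
tool_pos: [0.4412, 0.0409, 0.0834]
ee_rot: [-3.141, 0.001, 1.509]
wrist_force: [0.7, -1.4, -5.1]
width: 0.0252
finger_force: 29.9
```

Call:
{"op": "servo_tool", "data": {"moves": [[0.1,0,0,0,1],[0.2,0,0,0,1],[0.3,0,0,0,1],[0.4,0,0,0,1],[0.5,0,0,0,1],[0.6,0,0,0,1],[0.7,0,0,0,1],[0.8,0,0,0,1],[0.9,0,0,0,1],[1.0,0,0,0,1]]}}

```text
time: 9.47
tool_pos: [0.4415, 0.0556, 0.0832]
ee_rot: [-3.139, 0.023, 1.506]
wrist_force: [-3.2, -29.4, -4.9]
width: 0.0255
finger_force: 30.0
```

Run:
```python
from h import *
o=robot.get_obs();print(o["wrist_force"],o["tool_pos"])
a=cv2.imread("pics/scene0.png");s=robot.snapshot("scene");b=s["image"]
f=lambda i:cv2.cvtColor(i,cv2.COLOR_BGR2GRAY).astype(np.float32)
r=cv2.matchTemplate(f(b)[208:278,275:375],f(a)[228:258,312:352],cv2.TM_CCOEFF_NORMED);m=cv2.minMaxLoc(r);print(m[1],np.array(m[3])-[37,20])
P=project(cam(s),[[.440,.034,.03],[.442,.066,.03]]);print(P[1]-P[0])
```

```text
[ -3.19571217 -29.35996931  -4.91541647] [0.44146617 0.05556813 0.08323637]
0.8853453993797302 [-5  3]
[-11.05310991   7.21456176]
```

Stop moved about 14 mm before binding again. I'll back off and probe the vertical and sideways play, to centre it.

Call:
{"op": "servo_tool", "data": {"moves": [[-0.2,0,0,0,1],[-0.4,0,0,0,1],[-0.45,0,0,0,1],[-0.45,0,0,0,1],[-0.45,0,0,0,1]]}}

```text
time: 9.93
tool_pos: [0.4414, 0.0538, 0.0831]
ee_rot: [-3.14, 0.003, 1.509]
wrist_force: [-1.6, -6.4, -6.7]
width: 0.0251
finger_force: 29.9
```

Call:
{"op": "servo_tool", "data": {"moves": [[0,0,-0.03,0,1],[0,0,-0.03,0,1]]}}

```text
time: 10.1
tool_pos: [0.4413, 0.0539, 0.0832]
ee_rot: [-3.139, 0.003, 1.509]
wrist_force: [-0.2, -6.2, -10.9]
width: 0.0253
finger_force: 29.9
```

Call:
{"op": "servo_tool", "data": {"moves": [[0,0,-0.03,0,1],[0,0,-0.03,0,1]]}}

```text
time: 10.27
tool_pos: [0.4411, 0.054, 0.0832]
ee_rot: [-3.139, 0.003, 1.509]
wrist_force: [0.5, -5.8, -12.7]
width: 0.0253
finger_force: 29.9
```

Call:
{"op": "servo_tool", "data": {"moves": [[0,0,0.06,0,1],[0,0,0.06,0,1]]}}

```text
time: 10.43
tool_pos: [0.4414, 0.0539, 0.0831]
ee_rot: [-3.14, 0.003, 1.509]
wrist_force: [-2.4, -5.5, -8.4]
width: 0.0251
finger_force: 29.9
```

Call:
{"op": "servo_tool", "data": {"moves": [[0,0,0.03,0,1],[0,0,0.03,0,1]]}}

```text
time: 10.6
tool_pos: [0.4416, 0.0539, 0.0831]
ee_rot: [-3.14, 0.003, 1.509]
wrist_force: [-2.5, -5.8, -5.4]
width: 0.0254
finger_force: 29.9
```

Call:
{"op": "servo_tool", "data": {"moves": [[0,0,0.03,0,1],[0,0,0.03,0,1]]}}

```text
time: 10.77
tool_pos: [0.4417, 0.0538, 0.0831]
ee_rot: [-3.141, 0.003, 1.509]
wrist_force: [-4.2, -4.6, -1.7]
width: 0.0256
finger_force: 29.9
```

The base lags the head by about 6 mm: the stop has tipped and wedged because I pull 80 mm above the slot. I'll let go so it settles, then grip its column low down, just above the base, so the pull can't tip it.

Call:
{"op": "servo_tool", "data": {"moves": [[-0.15,0,0,0,1],[-0.25,0,0,0,1],[-0.25,0,0,0,1],[-0.25,0,0,0,0.4],[-0.25,0,0,0,0.4],[-0.25,0,0,0,0.4],[-0.25,0,0,0,0.4],[-0.25,0,0,0,0.4],[-0.25,0,0,0,0.4]]}}

```text
time: 11.52
tool_pos: [0.4421, 0.0488, 0.0825]
ee_rot: [3.141, -0.0, 1.509]
wrist_force: [-0.2, 0.3, 0.2]
width: 0.0557
finger_force: 0.0
```

Run:
```python
from h import *
o=robot.get_obs();print(o["wrist_force"],o["tool_pos"],o["width"])
a=cv2.imread("pics/scene0.png");s=robot.snapshot("scene");b=s["image"]
f=lambda i:cv2.cvtColor(i,cv2.COLOR_BGR2GRAY).astype(np.float32)
A=f(a)[228:258,312:352]
for lo in (0,):
    r=cv2.matchTemplate(cv2.resize(f(b)[208:278,275:375],None,fx=4,fy=4,interpolation=3),cv2.resize(A,None,fx=4,fy=4,interpolation=3),cv2.TM_CCOEFF_NORMED);m=cv2.minMaxLoc(r);print(m[1],np.array(m[3])/4-[37,20])
```

```text
[-0.19932789  0.31550119  0.16723337] [0.44213009 0.04875583 0.08254011] 0.0556701929571341
0.9005605578422546 [-5.  3.]
```

Call:
{"op": "servo_tool", "data": {"moves": [[0,0,0.6,0,0.4],[0,0,1.2,0,0.4],[0,0,1.6,0,0.4],[0,0,1.76,0,0.4],[0,0,1.76,0,0.4],[0,0,1.76,0,1],[0,0,1.76,0,1],[0,0,1.76,0,1],[0,0,1.76,0,1],[0,0,1.76,0,1]]}}

```text
time: 12.4
tool_pos: [0.4423, 0.0486, 0.0388]
ee_rot: [3.14, 0.0, 1.509]
wrist_force: [0.3, -0.6, 0.4]
width: 0.0263
finger_force: 0.7
```

Call:
{"op": "servo_tool", "data": {"moves": [[0,0,0,0,1],[0,0,0,0,1],[0,0,0,0,1],[0,0,0,0,1],[0,0,0,0,1],[0,0,0,0,1]]}}

```text
time: 12.9
tool_pos: [0.4424, 0.0487, 0.0388]
ee_rot: [3.14, -0.0, 1.509]
wrist_force: [-0.0, -0.6, 4.4]
width: 0.026
finger_force: 29.9
```

Call:
{"op": "servo_tool", "data": {"moves": [[0,0,-0.02,0,1],[0,0,-0.04,0,1],[0,0,-0.04,0,1]]}}

```text
time: 13.15
tool_pos: [0.4415, 0.0486, 0.0388]
ee_rot: [-3.141, 0.0, 1.509]
wrist_force: [0.5, -0.5, -0.5]
width: 0.0257
finger_force: 29.9
```

Call:
{"op": "servo_tool", "data": {"moves": [[0,0,-0.02,0,1],[0,0,-0.02,0,1],[0,0,-0.02,0,1]]}}

```text
time: 13.4
tool_pos: [0.4408, 0.0486, 0.0388]
ee_rot: [-3.139, 0.0, 1.509]
wrist_force: [-0.1, 0.2, -4.0]
width: 0.0259
finger_force: 29.9
```

Call:
{"op": "servo_tool", "data": {"moves": [[0,0,-0.02,0,1],[0,0,-0.02,0,1],[0,0,-0.02,0,1]]}}

```text
time: 13.65
tool_pos: [0.4414, 0.0486, 0.0398]
ee_rot: [-3.141, 0.0, 1.509]
wrist_force: [-0.5, -0.2, -3.5]
width: 0.0261
finger_force: 29.9
```

Call:
{"op": "servo_tool", "data": {"moves": [[0,0,-0.02,0,1],[0,0,-0.02,0,1],[0,0,-0.02,0,1]]}}

```text
time: 13.9
tool_pos: [0.4419, 0.0486, 0.0407]
ee_rot: [-3.142, 0.0, 1.509]
wrist_force: [0.7, 0.1, -3.5]
width: 0.0257
finger_force: 29.9
```

Call:
{"op": "servo_tool", "data": {"moves": [[0,0,-0.02,0,1],[0,0,-0.02,0,1],[0,0,-0.02,0,1]]}}

```text
time: 14.15
tool_pos: [0.4418, 0.0486, 0.0408]
ee_rot: [-3.141, 0.0, 1.509]
wrist_force: [0.8, -0.6, -7.3]
width: 0.0256
finger_force: 29.9
```

Call:
{"op": "servo_tool", "data": {"moves": [[0,0,-0.02,0,1],[0,0,-0.02,0,1],[0,0,-0.02,0,1]]}}

```text
time: 14.4
tool_pos: [0.4417, 0.0486, 0.0408]
ee_rot: [-3.141, 0.0, 1.509]
wrist_force: [3.3, -0.4, -12.7]
width: 0.0256
finger_force: 29.9
```

Call:
{"op": "servo_tool", "data": {"moves": [[0,0,-0.02,0,1],[0,0,-0.02,0,1],[0,0,-0.02,0,1]]}}

```text
time: 14.65
tool_pos: [0.4417, 0.0486, 0.0408]
ee_rot: [-3.141, 0.0, 1.509]
wrist_force: [5.6, 0.4, -17.5]
width: 0.0257
finger_force: 29.9
```

Call:
{"op": "servo_tool", "data": {"moves": [[0,0,-0.02,0,1],[0,0,-0.02,0,1],[0,0,-0.02,0,1]]}}

```text
time: 14.9
tool_pos: [0.4416, 0.0487, 0.0409]
ee_rot: [-3.141, -0.0, 1.509]
wrist_force: [6.7, 0.5, -19.4]
width: 0.026
finger_force: 29.9
```

Vertical play found: TCP z 0.0388 to 0.0408, floating in between. Going to the middle, then probing sideways.

Call:
{"op": "servo_tool", "data": {"moves": [[0,0,0.05,0,1],[0,0,0.1,0,1],[0,0,0.1,0,1],[0,0,0.1,0,1]]}}

```text
time: 15.23
tool_pos: [0.4417, 0.0486, 0.0408]
ee_rot: [-3.141, 0.0, 1.509]
wrist_force: [0.8, -0.1, -8.1]
width: 0.0259
finger_force: 29.9
```

Call:
{"op": "servo_tool", "data": {"moves": [[0,0.03,0,0,1],[0,0.06,0,0,1],[0,0.06,0,0,1]]}}

```text
time: 15.48
tool_pos: [0.4433, 0.0485, 0.0408]
ee_rot: [-3.141, 0.0, 1.509]
wrist_force: [-1.5, -0.1, -4.6]
width: 0.0257
finger_force: 29.9
```

Call:
{"op": "servo_tool", "data": {"moves": [[0,0.03,0,0,1],[0,0.06,0,0,1],[0,0.06,0,0,1]]}}

```text
time: 15.73
tool_pos: [0.4437, 0.0485, 0.0405]
ee_rot: [-3.139, 0.0, 1.509]
wrist_force: [-5.4, 0.1, -0.9]
width: 0.0256
finger_force: 29.9
```

Call:
{"op": "servo_tool", "data": {"moves": [[0,-0.06,0,0,1],[0,-0.12,0,0,1],[0,-0.18,0,0,1],[0,-0.18,0,0,1]]}}

```text
time: 16.07
tool_pos: [0.4411, 0.0487, 0.0406]
ee_rot: [3.139, -0.0, 1.509]
wrist_force: [-1.3, 0.4, -3.8]
width: 0.0257
finger_force: 29.9
```

Call:
{"op": "servo_tool", "data": {"moves": [[0,-0.03,0,0,1],[0,-0.06,0,0,1],[0,-0.06,0,0,1]]}}

```text
time: 16.32
tool_pos: [0.4395, 0.0488, 0.0405]
ee_rot: [3.14, 0.0, 1.509]
wrist_force: [1.3, -0.2, -3.7]
width: 0.0259
finger_force: 29.9
```

Call:
{"op": "servo_tool", "data": {"moves": [[0,0.04,0.03,0,1],[0,0.08,0.03,0,1],[0,0.08,0.03,0,1],[0,0.08,0.03,0,1]]}}

```text
time: 16.65
tool_pos: [0.4409, 0.0487, 0.0394]
ee_rot: [-3.141, 0.0, 1.509]
wrist_force: [1.2, -0.3, -3.9]
width: 0.026
finger_force: 29.9
```

Call:
{"op": "servo_tool", "data": {"moves": [[0.05,0,0,0,1],[0.1,0,0,0,1],[0.15,0,0,0,1],[0.2,0,0,0,1],[0.25,0,0,0,1],[0.3,0,0,0,1],[0.35,0,0,0,1],[0.4,0,0,0,1]]}}

```text
time: 17.32
tool_pos: [0.4415, 0.0588, 0.0395]
ee_rot: [3.142, 0.0, 1.509]
wrist_force: [0.1, -0.4, -3.4]
width: 0.0258
finger_force: 29.9
```

Floating freely: only its weight shows. Continuing.

Call:
{"op": "servo_tool", "data": {"moves": [[0.06,0,0,0,1],[0.12,0,0,0,1],[0.18,0,0,0,1],[0.24,0,0,0,1],[0.3,0,0,0,1],[0.36,0,0,0,1],[0.42,0,0,0,1],[0.48,0,0,0,1],[0.54,0,0,0,1],[0.6,0,0,0,1]]}}

```text
time: 18.15
tool_pos: [0.4424, 0.0738, 0.0395]
ee_rot: [3.142, 0.0, 1.509]
wrist_force: [0.1, 0.4, -4.0]
width: 0.0257
finger_force: 29.9
```

Call:
{"op": "servo_tool", "data": {"moves": [[0.06,0,0,0,1],[0.12,0,0,0,1],[0.18,0,0,0,1],[0.24,0,0,0,1],[0.3,0,0,0,1],[0.36,0,0,0,1],[0.42,0,0,0,1],[0.48,0,0,0,1],[0.54,0,0,0,1],[0.6,0,0,0,1]]}}

```text
time: 18.98
tool_pos: [0.4434, 0.0888, 0.0395]
ee_rot: [3.141, 0.0, 1.509]
wrist_force: [-0.3, -0.5, -3.2]
width: 0.0256
finger_force: 29.9
```

Call:
{"op": "servo_tool", "data": {"moves": [[0.1,0,0,0,1],[0.2,0,0,0,1],[0.3,0,0,0,1],[0.4,0,0,0,1],[0.5,0,0,0,1],[0.6,0,0,0,1],[0.7,0,0,0,1],[0.8,0,0,0,1],[0.9,0,0,0,1],[1.0,0,0,0,1]]}}

```text
time: 19.82
tool_pos: [0.4449, 0.1139, 0.0395]
ee_rot: [3.142, 0.0, 1.509]
wrist_force: [0.1, -0.4, -3.9]
width: 0.0261
finger_force: 29.9
```

Call:
{"op": "servo_tool", "data": {"moves": [[0.1,0,0,0,1],[0.2,0,0,0,1],[0.3,0,0,0,1],[0.4,0,0,0,1],[0.4,0,-0.1,0,1],[0.4,0,-0.3,0,1],[0.4,0,-0.8,0,1],[0.4,0,-1.3,0,1],[0.4,0,-1.8,0,1],[0.4,0,-2.2,0,1]]}}

```text
time: 20.65
tool_pos: [0.446, 0.1235, 0.0961]
ee_rot: [3.14, -0.0, 1.509]
wrist_force: [-0.5, 0.1, -3.3]
width: 0.0259
finger_force: 29.9
```

Run:
```python
from h import *
o=robot.get_obs();print(o["wrist_force"],o["tool_pos"])
s=robot.snapshot("scene");t=robot.snapshot("top")
a=cv2.resize(s["image"][150:330,155:400],(480,352));b=cv2.resize(t["image"][180:310,140:260],(320,352))
cv2.imwrite("pics/s3.png",np.hstack([a,b]))
go(.5228,.2925,.12,171.5)
```

```text
[-0.48737969  0.09555354 -3.32891859] [0.44604538 0.12352385 0.09609353]
move [ 6.92  2.6  -0.89] turn -14.17 t 20.75 F [ 0.9  0.8 -4.8] w 0.026
```

View pics/s3.png

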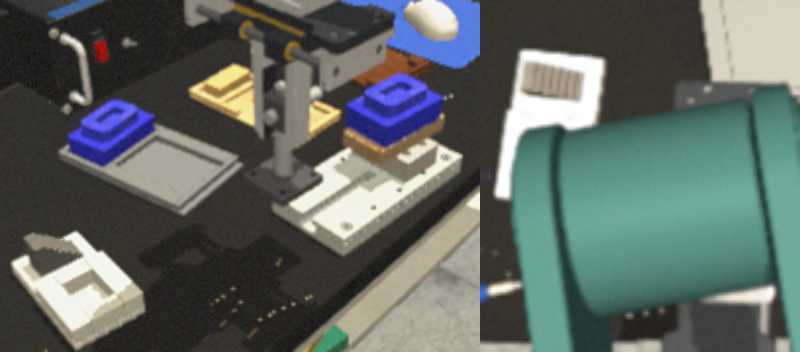

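The stop is free of the slot, upright in the hand, and the stack is whole. The rack pocket shows in the earlier 3.2x scene crop at (103,475),(150,443),(187,478); I'll cross-check it.

Run:
```python
from h import *
np.set_printoptions(precision=4,suppress=True)
s=robot.snapshot("scene");cs=cam(s)
S=lambda p:(np.array(p,float)+.5)/3.2-.5+[155,150]
print(onz(cs,S([[103,475],[150,443],[187,478]]),.025))
P=np.array([.5228,.2925,.025]);a=np.radians(-8.3);u=np.array([np.cos(a),np.sin(a),0]);v=np.array([-u[1],u[0],0])
C=[P+i*.02*u+j*.016*v for i,j in((1,1),(1,-1),(-1,-1),(-1,1))]
print((project(cs,C)-[155,150])*3.2)
```

```text
[[0.534  0.3109 0.025 ]
 [0.535  0.2786 0.025 ]
 [0.4989 0.2817 0.025 ]]
[[ 98.2853 458.8344]
 [149.9975 433.0115]
 [186.8348 473.1495]
 [133.8642 500.8938]]
```

Call:
{"op": "servo_tool", "data": {"moves": [[3,1.2,-0.9,-5,1],[6.9,2.6,-1.4,-14.2,1],[6.9,2.6,-1.4,-14.2,1],[6.9,2.6,-1.4,-14.2,1],[6.9,2.6,-1.4,-14.2,1],[6.9,2.6,-1.4,-14.2,1],[6.9,2.6,-1.4,-14.2,1],[6.9,2.6,-1.4,-14.2,1],[6.9,2.6,-1.4,-14.2,1],[6.9,2.6,-1.4,-14.2,1]]}}

```text
time: 21.63
tool_pos: [0.5203, 0.2915, 0.1276]
ee_rot: [-3.139, -0.002, 2.765]
wrist_force: [0.4, -0.6, -4.0]
width: 0.0254
finger_force: 30.0
```

Call:
{"op": "servo_tool", "data": {"moves": [[0,0,0,0,1],[0,0,0,0,1]]}}

```text
time: 21.8
tool_pos: [0.5205, 0.2915, 0.1282]
ee_rot: [-3.14, -0.001, 2.756]
wrist_force: [0.0, 0.7, -3.2]
width: 0.026
finger_force: 30.0
```

Call:
{"op": "servo_tool", "data": {"moves": [[0,0,0,-1,1],[0,0,0,-2.27,1],[0,0,0,-2.27,1],[0,0,0,-2.27,1]]}}

```text
time: 22.13
tool_pos: [0.5208, 0.2916, 0.129]
ee_rot: [-3.141, -0.001, 2.992]
wrist_force: [-0.5, -0.5, -3.4]
width: 0.0256
finger_force: 30.0
```

Run:
```python
from h import *
o=robot.get_obs();s=robot.snapshot("wrist");c=cam(s,o);np.savez("w3.npz",K=c[0],k1=c[1],R=c[2],e=c[3]);print(o["tool_pos"],o["ee_rot"])
print(project(c,[[.52,.2935,.025],[.52,.2935,.077]]))
sc=robot.snapshot("scene")["image"];t=cv2.imread("pics/top0.png")
r=lambda i,w,h:cv2.resize(i,(w,h),interpolation=cv2.INTER_CUBIC)
# left: wrist 280x210@1.43 ; top0 rack 45x60 crop x5.7 ; scene crop x4
cv2.imwrite("pics/c2.png",np.vstack([np.hstack([r(s["image"][60:340,140:420],400,400),r(t[190:265,140:215],400,400)]),r(sc[255:305,155:355],800,200)]))
```

```text
[0.52082637 0.29158798 0.12897456] [-3.14105867e+00 -6.78892222e-04  2.99230092e+00]
[[284.00886332 201.0302951 ]
 [284.38406277 214.01576535]]
```

View pics/c2.png

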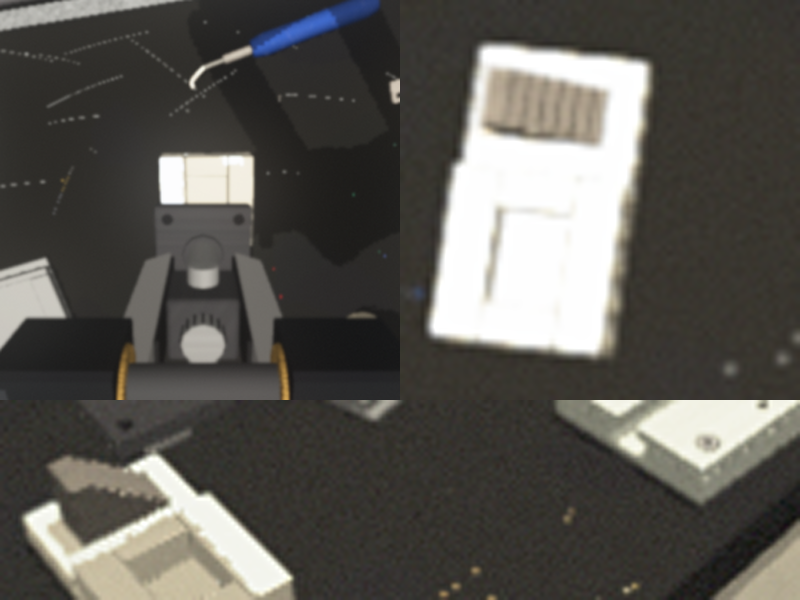

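The wrist crop shows the stop's base (155–250, from row 207) and the rack's near edge at row 155, columns 159–254. In the enlarged top crop the pocket spans (497,206)–(570,215)–(565,304)–(488,302).

Run:
```python
from h import *
np.set_printoptions(precision=4,suppress=True)
ct=cam(robot.snapshot("top"))
T=lambda p:(np.array(p,float)-[400,0]+.5)/5.3333-.5+[140,190]
def rep(n,P):P=P[:,:2];print(n,P.mean(0),np.linalg.norm(np.roll(P,-1,0)-P,axis=1),P.tolist() if len(P)<4 else "")
rep("pocket",onz(ct,T([[497,206],[570,215],[565,304],[488,302]]),.025))
rep("outline",onz(ct,T([[480,45],[650,63],[610,355],[430,338]]),.02))
rep("step",onz(ct,T([[490,68],[606,88],[600,145],[484,128]]),.04))
d=np.load("w3.npz");c=(d["K"],float(d["k1"]),d["R"],d["e"])
W=lambda p:(np.array(p,float)+.5)/1.42857-.5+[140,60]
for z in(.02,.025):rep("near edge",onz(c,W([[159,155],[254,154]]),z))
o=robot.get_obs()
rep("base near",onz(c,W([[155,207],[250,207]]),o["tool_pos"][2]-.0388+.030))
```

```text
pocket [0.522 0.294] [0.0307 0.0365 0.0319 0.0395] 
outline [0.5463 0.2905] [0.0725 0.1216 0.0753 0.1232] 
step [0.581  0.2849] [0.049  0.0235 0.0485 0.0248] 
near edge [0.4853 0.2991] [0.0713 0.0713] [[0.48037892052659764, 0.2637630406190986], [0.49015604142477837, 0.33435727586625213]]
near edge [0.4847 0.2991] [0.0701 0.0701] [[0.4798520263385233, 0.26436604823604126], [0.48947570309840055, 0.3338523630933887]]
base near [0.5003 0.2939] [0.0504 0.0504] [[0.496582132682726, 0.26900103367873596], [0.5040130586013278, 0.31883205116295654]]
```

Run:
```python
from h import *
np.set_printoptions(precision=4,suppress=True)
d=np.load("w3.npz");c=(d["K"],float(d["k1"]),d["R"],d["e"])
W=lambda p:(np.array(p,float)+.5)/1.42857-.5+[140,60]
z=.129-.0388
print("screw",onz(c,W([[203,345]]),z+.125),"basehole",onz(c,W([[167,220],[239,220]]),z+.03).mean(0))
for k in(.028,.032,.036):print(k,onz(c,W([[202.5,207]]),z+k))
o=robot.get_obs();go(.520,.2942,.129,171.7);print(o["tool_pos"])
```

```text
screw [[0.5233 0.2908 0.2152]] basehole [0.5075 0.2931 0.1202]
0.028 [[0.5009 0.2938 0.1182]]
0.032 [[0.4999 0.294  0.1222]]
0.036 [[0.4989 0.2941 0.1262]]
move [0.05 0.1  0.01] turn -0.03 t 22.28 F [ 0.4 -0.3 -3.3] w 0.026
[0.521  0.2917 0.1293]
```

Call:
{"op": "servo_tool", "data": {"moves": [[0.2,0.12,0.5,0,1],[0.2,0.12,1.2,0,1],[0.2,0.12,1.9,0,1],[0.2,0.12,2.4,0,1],[0.2,0.12,2.65,0,1],[0.2,0.12,2.65,0,1]]}}

```text
time: 22.78
tool_pos: [0.5148, 0.2949, 0.0604]
ee_rot: [-3.139, -0.004, 2.996]
wrist_force: [-0.0, -0.8, -4.3]
width: 0.0256
finger_force: 30.0
```

Call:
{"op": "servo_tool", "data": {"moves": [[0,0,0.1,0,1],[0,0,0.2,0,1],[0,0,0.3,0,1],[0,0,0.35,0,1],[0,0,0.35,0,1]]}}

```text
time: 23.2
tool_pos: [0.5166, 0.2954, 0.0546]
ee_rot: [3.142, 0.0, 2.997]
wrist_force: [-0.6, -0.6, -4.1]
width: 0.0261
finger_force: 30.0
```

Run:
```python
from h import *
o=robot.get_obs();s=robot.snapshot("wrist");c=cam(s,o);np.savez("w4.npz",K=c[0],k1=c[1],R=c[2],e=c[3]);print(o["tool_pos"],o["wrist_force"])
sc=robot.snapshot("scene")["image"]
r=lambda i,w,h:cv2.resize(i,(w,h),interpolation=cv2.INTER_CUBIC)
cv2.imwrite("pics/c3.png",np.hstack([r(s["image"][60:340,140:420],400,400),r(sc[210:310,150:250],400,400)]))
```

```text
[0.51662083 0.29542455 0.05461824] [-0.59838527 -0.61915354 -4.13799991]
```

View pics/c3.png

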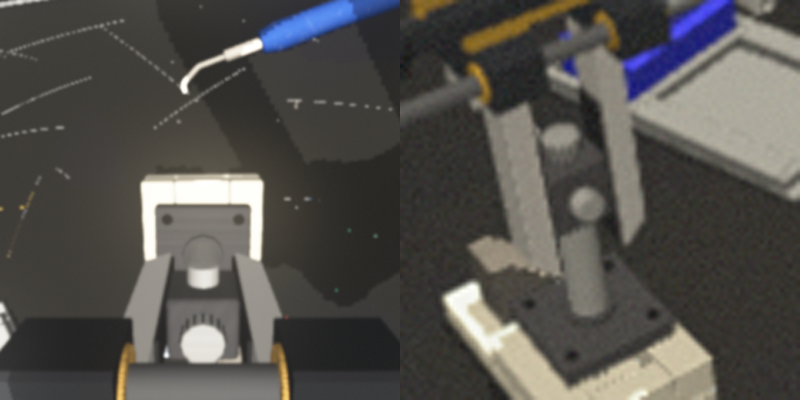

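The base is centred sideways over the rack (margins 14 and 13 px), and the foot is just entering the pocket with no contact force. Lowering on.

Call:
{"op": "servo_tool", "data": {"moves": [[0,0,0.08,0,1],[0,0,0.16,0,1],[0,0,0.24,0,1],[0,0,0.3,0,1],[0,0,0.3,0,1]]}}

```text
time: 23.72
tool_pos: [0.5161, 0.2952, 0.0463]
ee_rot: [-3.141, -0.001, 2.997]
wrist_force: [0.1, 0.4, -3.3]
width: 0.0257
finger_force: 30.0
```

Call:
{"op": "servo_tool", "data": {"moves": [[0,0,0.05,0,1],[0,0,0.1,0,1],[0,0,0.14,0,1],[0,0,0.18,0,1],[0,0,0.18,0,1]]}}

```text
time: 24.13
tool_pos: [0.5166, 0.2954, 0.0425]
ee_rot: [-3.142, 0.0, 2.997]
wrist_force: [-0.7, 0.1, -4.3]
width: 0.0262
finger_force: 30.0
```

Call:
{"op": "servo_tool", "data": {"moves": [[0,0,0.03,0,1],[0,0,0.05,0,1],[0,0,0.05,0,1],[0,0,0.05,0,1]]}}

```text
time: 24.47
tool_pos: [0.5168, 0.2955, 0.0423]
ee_rot: [3.141, 0.001, 2.997]
wrist_force: [0.1, -1.3, 1.9]
width: 0.0255
finger_force: 30.0
```

Contact at the expected height (+3.5 mm against the plate). Letting go and rising.

Call:
{"op": "servo_tool", "data": {"moves": [[0,0,0,0,0.8],[0,0,0,0,0.6],[0,0,0,0,0.4],[0,0,0,0,0.4],[0,0,0,0,0.4],[0,0,0,0,0.4],[0,0,-0.5,0,0.2],[0,0,-1.5,0,0],[0,0,-3,0,0],[0,0,-4.5,0,0]]}}

```text
time: 25.3
tool_pos: [0.5156, 0.295, 0.1545]
ee_rot: [-3.14, -0.002, 2.997]
wrist_force: [1.4, 1.1, 0.2]
width: 0.0801
finger_force: 0.0
```

Run:
```python
from h import *
o=robot.get_obs();print(o["tool_pos"],o["wrist_force"],o["width"])
print("to stack");go(.4365,-.046,.2,86.4)
```

```text
[0.51563848 0.29503671 0.15452676] [1.4181275  1.06547527 0.17631135] 0.08010068453141592
to stack
move [  1.17 -13.96  -1.8 ] turn 14.22 t 25.3 F [1.4 1.1 0.2] w 0.0801
```

Call:
{"op": "servo_tool", "data": {"moves": [[0,0,-1.8,1,0],[1.2,-14,-2.0,14.2,0],[1.2,-14,-2.0,14.2,0],[1.2,-14,-2.0,14.2,0],[1.2,-14,-2.0,14.2,0],[1.2,-14,-2.0,14.2,0],[1.2,-14,-2.0,14.2,0],[1.2,-14,-2.0,14.2,0],[1.2,-14,-2.0,14.2,0],[1.2,-14,-2.0,14.2,0]]}}

```text
time: 26.13
tool_pos: [0.4352, -0.0504, 0.2053]
ee_rot: [3.14, 0.003, 1.757]
wrist_force: [0.7, 0.5, 0.5]
width: 0.0941
finger_force: 0.0
```

Run:
```python
from h import *
go(.4365,-.046,.2,86.4)
```

```text
move [0.17 0.08 0.21] turn 2.38 t 26.13 F [0.7 0.5 0.5] w 0.0941
```

Call:
{"op": "servo_tool", "data": {"moves": [[0.1,0.05,0.1,1,0],[0.1,0.05,0.1,2.3,0],[0.1,0.05,0.1,2.3,0],[0.1,0.05,0.1,2.3,0]]}}

```text
time: 26.47
tool_pos: [0.4372, -0.044, 0.2022]
ee_rot: [3.14, 0.0, 1.529]
wrist_force: [1.0, 0.3, 0.4]
width: 0.0938
finger_force: 0.0
```

Run:
```python
from h import *
o=robot.get_obs();s=robot.snapshot("wrist");c=cam(s,o);np.savez("w5.npz",K=c[0],k1=c[1],R=c[2],e=c[3]);print(o["tool_pos"],o["ee_rot"])
cv2.imwrite("pics/w5raw.png",s["image"])
cv2.imwrite("pics/w5.png",cv2.resize(s["image"][30:300,190:550],(800,600),interpolation=cv2.INTER_CUBIC))
sc=robot.snapshot("scene");cv2.imwrite("pics/sc5.png",sc["image"])
```

```text
[ 0.43718794 -0.04401149  0.20215069] [3.14028448e+00 3.24001185e-04 1.52852689e+00]
```

View pics/w5.png

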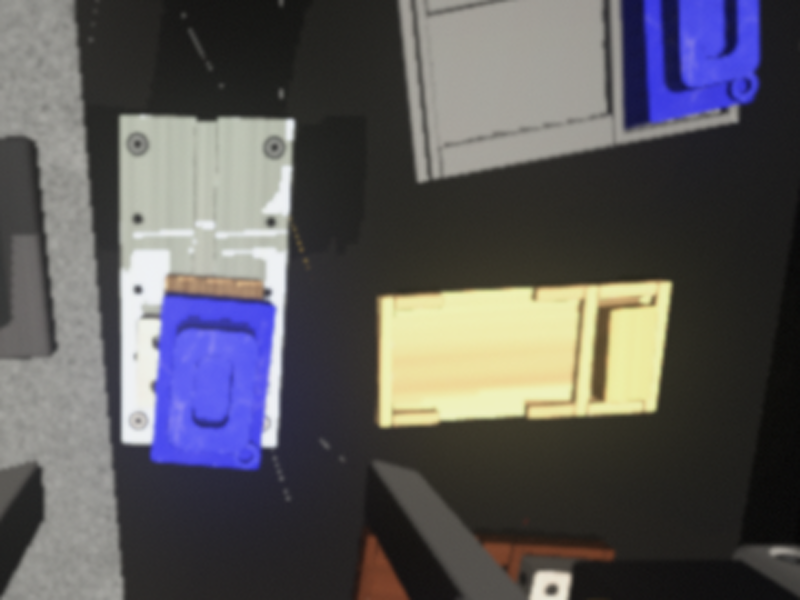

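Wrist crop (2.222x, offset 190,30): the wax base top is at (165,291),(275,306),(262,469),(150,461). Grey-bay inner corners are at (428,12),(443,147),(610,117). Plywood-bay inner corners are at (392,309),(583,300),(577,404),(393,412).

```bash
cat > m2.py <<'E'
from h import *
np.set_printoptions(precision=4,suppress=True)
d=np.load("w5.npz");c=(d["K"],float(d["k1"]),d["R"],d["e"])
W=lambda p:(np.array(p,float)+.5)/2.2222-.5+[190,30]
def rep(n,p,z):
    P=onz(c,W(p),z)[:,:2];e=np.roll(P,-1,0)-P;print(n,z,"ctr",P.mean(0) if len(P)==4 else (P[0]+P[2])/2,"len",np.linalg.norm(e,axis=1),"hdg",np.degrees(np.arctan2(e[:,1],e[:,0])))
rep("wax",[[165,291],[275,306],[262,469],[150,461]],.091)
rep("waxraised",[[180,322],[258,328],[250,448],[170,440]],.105)
for z in(.004,.012):rep("grey",[[428,12],[443,147],[610,117]],z)
rep("plyout",[[380,297],[670,282],[657,412],[380,427]],.011)
rep("ply",[[392,309],[583,300],[577,404],[393,412]],.008)
rep("plate",[[120,115],[295,119],[277,446],[121,444]],.022)
rep("woodend",[[168,275],[266,280],[266,298]],.065)
E
python3 m2.py
```

```text
wax 0.091 ctr [ 0.4419 -0.0473] len [0.0538 0.0844 0.0581 0.0875] hdg [-10.082  -95.349  173.267   81.6698]
waxraised 0.105 ctr [ 0.4426 -0.0446] len [0.0366 0.0594 0.0395 0.0582] hdg [ -6.7869 -94.9483 171.5969  82.2631]
grey 0.004 ctr [0.6237 0.1102] len [0.0722 0.0969 0.1226] hdg [-80.5862   7.5879 151.5688]
grey 0.012 ctr [0.6201 0.1086] len [0.0707 0.095  0.1202] hdg [-80.5862   7.5879 151.5688]
plyout 0.011 ctr [ 0.6345 -0.0566] len [0.1755 0.082  0.1765 0.0825] hdg [   0.678   -87.7147 -179.1642   91.5897]
ply 0.008 ctr [ 0.6137 -0.0571] len [0.117  0.0663 0.1175 0.0658] hdg [   0.4049  -87.1768 -179.8019   92.4135]
plate 0.022 ctr [ 0.4386 -0.0076] len [0.0962 0.1899 0.0973 0.1906] hdg [ -3.5712 -93.7354 176.8403  85.946 ]
woodend 0.065 ctr [ 0.4463 -0.0013] len [0.0509 0.0093 0.0524] hdg [ -5.2446 -90.9893 164.5697]
```

Wax: centre (0.442,-0.0465), heading about 83.5°, with sizes matching. Grey bay (0.6235,0.110) at heading 8°; plywood bay (0.6137,-0.0567) at heading 0.6°. Picking the wax.

```bash
python3 -c "
from h import *
go(.442,-.0465,.076,83.5)"
```

```text
move [-0.1   0.19  5.03] turn 0.69 t 26.57 F [-0.8 -0.1  0.9] w 0.0941
```

Call:
{"op": "servo_tool", "data": {"moves": [[-0.1,0.19,1.0,0.7,0],[-0.1,0.19,2.2,0.7,0],[-0.1,0.19,3.4,0.7,0],[-0.1,0.19,4.4,0.7,0],[-0.1,0.19,5.03,0.7,0],[-0.1,0.19,5.03,0.7,0],[-0.1,0.19,5.03,0.7,0.3],[-0.1,0.19,5.03,0.7,0.5],[-0.1,0.19,5.03,0.7,1],[-0.1,0.19,5.03,0.7,1]]}}

```text
time: 27.4
tool_pos: [0.443, -0.0468, 0.0773]
ee_rot: [3.138, 0.0, 1.453]
wrist_force: [-0.6, -1.1, 0.1]
width: 0.0706
finger_force: 0.0
```

Call:
{"op": "servo_tool", "data": {"moves": [[0,0,0,0,1],[0,0,0,0,1],[0,0,0,0,1],[0,0,0,0,1],[0,0,0,0,1],[0,0,0,0,1],[0,0,0,0,1],[0,0,0,0,1]]}}

```text
time: 28.07
tool_pos: [0.4417, -0.0466, 0.0754]
ee_rot: [-3.141, 0.0, 1.453]
wrist_force: [-0.1, -0.1, -0.4]
width: 0.0173
finger_force: 0.0
```

The fingers closed to 17 mm without force, so something is wrong. Looking before anything else.

Run:
```python
from h import *
o=robot.get_obs();s=robot.snapshot("wrist");sc=robot.snapshot("scene")["image"];print(o["tool_pos"],o["width"],o["wrist_force"],o["finger_force"])
r=lambda i,w,h:cv2.resize(i,(w,h),interpolation=cv2.INTER_CUBIC)
cv2.imwrite("pics/c4.png",np.hstack([r(s["image"][130:410,140:420],400,400),r(sc[150:290,270:410],400,400)]))
```

```text
[ 0.44166797 -0.04658513  0.07544944] 0.01730196555974285 [-0.06825543 -0.08272606 -0.37376916] 0.0
```

View pics/c4.png

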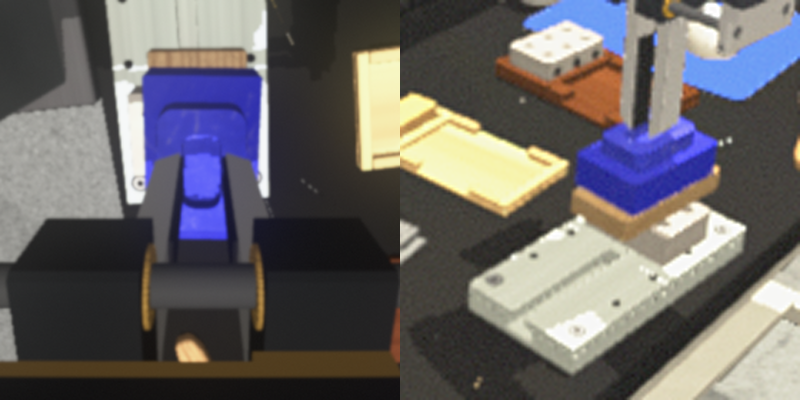

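The fingers stand on, not around, the wax: tips at about (200,155) in the wrist half and (655,136) in the scene half. I'll compare that with where the reported TCP should appear.

Run:
```python
from h import *
np.set_printoptions(precision=1,suppress=True)
o=robot.get_obs();p=o["tool_pos"]
cs=cam(robot.snapshot("scene"));s=robot.snapshot("wrist");cw=cam(s,o)
print(o["width"])
for z in(.075,.085,.095,.105,.115):
    for dx in(-.009,.009):
        Q=[[p[0]+dx,p[1],z]];print(z,dx,"scene c4",((project(cs,Q)-[270,150])*400/140+[400,0]),"wrist c4",((project(cw,Q)-[140,130])*400/280))
```

```text
0.009940430907430537
0.075 -0.009 scene c4 [[654.1 170. ]] wrist c4 [[184.4 150. ]]
0.075 0.009 scene c4 [[633.1 161. ]] wrist c4 [[218.5 146.2]]
0.085 -0.009 scene c4 [[655.2 157.9]] wrist c4 [[183.6 156.7]]
0.085 0.009 scene c4 [[634.  149.1]] wrist c4 [[219.2 152.8]]
0.095 -0.009 scene c4 [[656.3 145.7]] wrist c4 [[182.7 164.2]]
0.095 0.009 scene c4 [[635. 137.]] wrist c4 [[220.  160.1]]
0.105 -0.009 scene c4 [[657.4 133.4]] wrist c4 [[181.7 172.3]]
0.105 0.009 scene c4 [[636.  124.7]] wrist c4 [[220.9 168. ]]
0.115 -0.009 scene c4 [[658.6 120.9]] wrist c4 [[180.7 181.3]]
0.115 0.009 scene c4 [[636.9 112.3]] wrist c4 [[221.9 176.9]]
```

Both views put the real fingertips at z≈0.105, about 30 mm above the reported TCP. The open-finger geometry in the first wrist picture agrees: tips at row 240, where offset 0 gives 224 and 30 mm gives 239. That also explains the early slips at the very top of the head. The fingers passed just over the wax and felt no force, so I'll go up, open, and grasp 28 mm lower.

Call:
{"op": "servo_tool", "data": {"moves": [[0,0,-0.4,0,0.5],[0,0,-0.8,0,0],[0,0,-0.8,0,0],[0,0,-0.8,0,0],[0,0,-0.8,0,0],[0,0,-0.8,0,0],[0,0,-0.8,0,0],[0,0,-0.8,0,0],[0,0,-0.8,0,0],[0,0,-0.8,0,0]]}}

```text
time: 29.1
tool_pos: [0.4416, -0.0466, 0.0953]
ee_rot: [-3.141, 0.0, 1.453]
wrist_force: [-0.6, -0.7, -0.8]
width: 0.0652
finger_force: 0.0
```

Call:
{"op": "servo_tool", "data": {"moves": [[0,0,0,0,0],[0,0,0,0,0],[0,0,0,0,0],[0,0,0,0,0],[0,0,0.5,0,0],[0,0,1,0,0],[0,0,1.5,0,0],[0,0,1.8,0,0],[0,0,1.9,0,0],[0,0,1.9,0,0]]}}

```text
time: 29.93
tool_pos: [0.4412, -0.0465, 0.0474]
ee_rot: [-3.14, -0.0, 1.453]
wrist_force: [0.1, -0.2, 0.3]
width: 0.0941
finger_force: 0.0
```

Call:
{"op": "servo_tool", "data": {"moves": [[0,0,0,0,0.2],[0,0,0,0,0.3],[0,0,0,0,0.4],[0,0,0,0,1],[0,0,0,0,1],[0,0,0,0,1],[0,0,0,0,1],[0,0,0,0,1],[0,0,0,0,1],[0,0,0,0,1]]}}

```text
time: 30.77
tool_pos: [0.4416, -0.0466, 0.0482]
ee_rot: [-3.141, 0.0, 1.453]
wrist_force: [-1.0, -0.1, 2.5]
width: 0.0555
finger_force: 30.0
```

Call:
{"op": "servo_tool", "data": {"moves": [[0,0,0,0,1],[0,0,0,0,1],[0,0,0,0,1]]}}

```text
time: 31.02
tool_pos: [0.4417, -0.0466, 0.0482]
ee_rot: [-3.142, 0.0, 1.453]
wrist_force: [-1.5, -0.1, 2.9]
width: 0.0557
finger_force: 30.0
```

Width 55.6 mm at 30 N: the wax is held. Lifting and computing the carry.

Call:
{"op": "servo_tool", "data": {"moves": [[0,0,-0.05,0,1],[0,0,-0.15,0,1],[0,0,-0.3,0,1],[0,0,-0.6,0,1],[0,0,-1,0,1],[0,0,-1.5,0,1],[0,0,-2,0,1],[0,0,-2.5,0,1],[0,0,-2.8,0,1],[0,0,-2.8,0,1]]}}

```text
time: 31.85
tool_pos: [0.4434, -0.047, 0.1209]
ee_rot: [3.136, 0.001, 1.453]
wrist_force: [0.3, 0.4, -0.8]
width: 0.0559
finger_force: 30.0
```

```bash
python3 -c "
from h import *
go(.6235,.1103,.11,8.0)"
```

```text
move [7.09 6.41 0.46] turn 12.54 t 31.85 F [ 0.3  0.4 -0.8] w 0.0559
```

Call:
{"op": "servo_tool", "data": {"moves": [[1,0.9,0,1,1],[2.5,2.2,0,2.2,1],[4,3.6,0,3.4,1],[5.5,5,0,4.6,1],[6.6,6,0,5.8,1],[7.1,6.4,0,7,1],[7.1,6.4,0,8.2,1],[7.1,6.4,0,9.4,1],[7.1,6.4,0,10.6,1],[7.1,6.4,0,11.7,1]]}}

```text
time: 32.68
tool_pos: [0.6212, 0.1113, 0.1164]
ee_rot: [-3.141, 0.002, 0.223]
wrist_force: [0.7, 0.4, -1.6]
width: 0.0556
finger_force: 30.0
```

Call:
{"op": "servo_tool", "data": {"moves": [[0,0,0,0.85,1],[0,0,0,0.85,1],[0,0,0,0.85,1]]}}

```text
time: 32.93
tool_pos: [0.6212, 0.1109, 0.1172]
ee_rot: [-3.142, 0.001, 0.142]
wrist_force: [0.6, 0.0, -1.6]
width: 0.0554
finger_force: 30.0
```

Run:
```python
from h import *
go(.6235,.1103,-.0128,8.0)
o=robot.get_obs();s=robot.snapshot("wrist");c=cam(s,o);np.savez("w6.npz",K=c[0],k1=c[1],R=c[2],e=c[3]);cv2.imwrite("pics/w6raw.png",s["image"]);print(o["tool_pos"],o["ee_rot"])
# wax blue mask and its min-area rect, near side region
hsv=cv2.cvtColor(s["image"],cv2.COLOR_BGR2HSV);m=cv2.inRange(hsv,(110,150,60),(130,255,255))
n,l,st,ce=cv2.connectedComponentsWithStats(m)
for i in range(1,n):
    if st[i,4]>200:print(st[i],ce[i])
```

```text
move [0.1  0.04 5.2 ] turn 0.03 t 32.93 F [ 0.6  0.  -1.6] w 0.0554
[0.62115721 0.11085226 0.11722249] [-3.14157768e+00  1.26597686e-03  1.42282408e-01]
[ 238   90   90   62 3718] [282.50215169 119.30554061]
[  233   184    99   131 11814] [281.85923481 247.37794143]
```

Run:
```python
from h import *
np.set_printoptions(precision=4,suppress=True)
d=np.load("w6.npz");c=(d["K"],float(d["k1"]),d["R"],d["e"])
tp=np.array([.62116,.11085,.11722]);a=.1423
u=np.array([np.cos(a),np.sin(a)]);v=np.array([np.sin(a),-np.cos(a)])
for z in(.134,.160):
    P=onz(c,[[282,184]],z)[0][:2]-tp[:2];print("hand wax end, tool x,y",z,P@u,P@v)
for z in(.04,.03,.004):print("tray wax far row",onz(c,[[283,90]],z)[0],"near row",onz(c,[[282,152]],z)[0])
```

```text
hand wax end, tool x,y 0.134 0.04167627027729815 0.0010648638466689514
hand wax end, tool x,y 0.16 0.04629597390811146 0.0010226295312045787
tray wax far row [0.7313 0.1246 0.04  ] near row [0.6765 0.1176 0.04  ]
tray wax far row [0.7325 0.1247 0.03  ] near row [0.6759 0.1175 0.03  ]
tray wax far row [0.7357 0.1251 0.004 ] near row [0.6741 0.1172 0.004 ]
```

The held wax is centred on the tool within 1 mm. Referenced to the wax already in the tray, the bay centre comes out at (0.621,0.1095), where I already am. Lowering.

Call:
{"op": "servo_tool", "data": {"moves": [[0,0.04,1,0,1],[0,0.04,2,0,1],[0,0.04,3,0,1],[0,0.04,3.8,0,1],[0,0.04,4.4,0,1],[0,0.04,4.7,0,1],[0,0.04,4.8,0,1],[0,0.04,4.8,0,1]]}}

```text
time: 33.65
tool_pos: [0.6214, 0.1098, -0.0023]
ee_rot: [3.142, 0.001, 0.141]
wrist_force: [-0.3, -0.7, -1.4]
width: 0.0556
finger_force: 30.0
```

Call:
{"op": "servo_tool", "data": {"moves": [[0,0,0.08,0,1],[0,0,0.16,0,1],[0,0,0.24,0,1],[0,0,0.3,0,1],[0,0,0.3,0,1]]}}

```text
time: 34.07
tool_pos: [0.6216, 0.1099, -0.0095]
ee_rot: [3.141, -0.0, 0.14]
wrist_force: [0.5, 0.4, -1.8]
width: 0.0561
finger_force: 30.0
```

Call:
{"op": "servo_tool", "data": {"moves": [[0,0,0.04,0,1],[0,0,0.08,0,1],[0,0,0.08,0,1]]}}

```text
time: 34.32
tool_pos: [0.6215, 0.1098, -0.0117]
ee_rot: [3.142, 0.0, 0.14]
wrist_force: [0.0, -0.3, -1.6]
width: 0.0557
finger_force: 30.0
```

Call:
{"op": "servo_tool", "data": {"moves": [[0,0,0.03,0,1],[0,0,0.06,0,1],[0,0,0.06,0,1]]}}

```text
time: 34.57
tool_pos: [0.6216, 0.1098, -0.013]
ee_rot: [3.141, -0.0, 0.14]
wrist_force: [0.1, -0.3, -1.2]
width: 0.0559
finger_force: 30.0
```

Call:
{"op": "servo_tool", "data": {"moves": [[0,0,0.03,0,1],[0,0,0.05,0,1],[0,0,0.05,0,1]]}}

```text
time: 34.82
tool_pos: [0.6217, 0.1099, -0.0131]
ee_rot: [3.142, -0.0, 0.14]
wrist_force: [-3.0, -1.5, 4.3]
width: 0.0558
finger_force: 30.0
```

Seated at the expected height. Releasing, rising, then hovering over the case and the stack for two pictures to combine into one.

Call:
{"op": "servo_tool", "data": {"moves": [[0,0,-0.04,0,0.8],[0,0,-0.04,0,0.5],[0,0,-0.04,0,0.3],[0,0,-0.04,0,0.25],[0,0,-0.04,0,0.25],[0,0,-0.04,0,0.25],[0,0,-0.5,0,0.2],[0,0,-2,0,0],[0,0,-3.5,0,0],[0,0,-5,0,0]]}}

```text
time: 35.65
tool_pos: [0.6211, 0.1098, 0.1124]
ee_rot: [3.142, 0.001, 0.14]
wrist_force: [-0.5, 0.2, 0.5]
width: 0.0915
finger_force: 0.0
```

Run:
```python
from h import *
go(.55,-.225,.2,0)
o=robot.get_obs();s=robot.snapshot("wrist");c=cam(s,o);cv2.imwrite("pics/w7raw.png",s["image"])
hsv=cv2.cvtColor(s["image"],cv2.COLOR_BGR2HSV);m=cv2.inRange(hsv,(110,150,60),(130,255,255))
n,l,st,ce=cv2.connectedComponentsWithStats(m)
for i in range(1,n):
    if st[i,4]>200:
        r=cv2.minAreaRect(np.argwhere(l==i)[:,::-1].astype(np.float32));print(r,onz(c,cv2.boxPoints(r),.03).round(4).tolist(),onz(c,[r[0]],.03))
```

```text
move [-4.69 12.87 -3.5 ] turn 1.34 t 35.65 F [-0.5  0.2  0.5] w 0.0915
((282.14520263671875, 120.08155822753906), (60.71807861328125, 91.39126586914062), 88.36341857910156) [[0.725, 0.1665, 0.03], [0.739, 0.0836, 0.03], [0.6853, 0.0721, 0.03], [0.6704, 0.1593, 0.03]] [[0.70556689 0.12041853 0.03      ]]
((282.0, 204.5), (81.0, 54.0), 90.0) [[0.661, 0.1409, 0.03], [0.6685, 0.0886, 0.03], [0.5848, 0.0747, 0.03], [0.5768, 0.131, 0.03]] [[0.62431947 0.10900869 0.03      ]]
```

Placed wax is at (0.623,0.109), flat, 83 mm from its neighbour (85 expected), so it sits within 2–3 mm of the bay centre.

Call:
{"op": "servo_tool", "data": {"moves": [[-0.5,1.2,-2,0.3,0],[-4.7,12.9,-3.5,1.3,0],[-4.7,12.9,-3.5,1.3,0],[-4.7,12.9,-3.5,1.3,0],[-4.7,12.9,-3.5,1.3,0],[-4.7,12.9,-3.5,1.3,0],[-4.7,12.9,-3.5,1.3,0],[-4.7,12.9,-3.5,1.3,0],[-4.7,12.9,-3.5,1.3,0],[-4.7,12.9,-3.5,1.3,0]]}}

```text
time: 36.53
tool_pos: [0.549, -0.2324, 0.2002]
ee_rot: [3.137, -0.002, -0.004]
wrist_force: [0.3, -0.1, -0.1]
width: 0.094
finger_force: 0.0
```

Run:
```python
from h import *
o=robot.get_obs();s=robot.snapshot("wrist");c=cam(s,o);np.savez("w8.npz",K=c[0],k1=c[1],R=c[2],e=c[3]);cv2.imwrite("pics/w8raw.png",s["image"]);print(o["tool_pos"],o["ee_rot"])
print(project(c,[[.5907,-.2256,.01]]))
go(.4395,-.045,.18,86)
```

```text
[ 0.54901522 -0.23244841  0.20024411] [ 3.13684552e+00 -2.05699922e-03 -4.05238532e-03]
[[275.06320506 157.28986507]]
move [-4.42 -7.36  0.76] turn -14.35 t 36.58 F [ 0.3  0.9 -0.5] w 0.0939
```

Call:
{"op": "servo_tool", "data": {"moves": [[-4.4,-7.4,0.7,-14.3,0],[-4.4,-7.4,0.7,-14.3,0],[-4.4,-7.4,0.7,-14.3,0],[-4.4,-7.4,0.7,-14.3,0],[-4.4,-7.4,0.7,-14.3,0],[-4.4,-7.4,0.7,-14.3,0],[-4.4,-7.4,0.7,-14.3,0],[-4.4,-7.4,0.7,-14.3,0],[-4.4,-7.4,0.7,-14.3,0],[-4.4,-7.4,0.7,-14.3,0]]}}

```text
time: 37.42
tool_pos: [0.4393, -0.0396, 0.1811]
ee_rot: [3.141, -0.001, 1.262]
wrist_force: [0.2, 0.7, 0.4]
width: 0.0939
finger_force: 0.0
```

Call:
{"op": "servo_tool", "data": {"moves": [[0,0,0,-1,0],[0,0,0,-2.3,0],[0,0,0,-2.3,0],[0,0,0,-2.3,0]]}}

```text
time: 37.75
tool_pos: [0.4395, -0.0403, 0.181]
ee_rot: [3.141, -0.0, 1.494]
wrist_force: [0.8, -0.5, -0.7]
width: 0.0941
finger_force: 0.0
```

Run:
```python
from h import *
o=robot.get_obs();s=robot.snapshot("wrist");c=cam(s,o);np.savez("w9.npz",K=c[0],k1=c[1],R=c[2],e=c[3]);cv2.imwrite("pics/w9raw.png",s["image"]);print(o["tool_pos"],o["ee_rot"])
p=project(c,[[.4395,-.045,.065]])[0];q=np.round(p).astype(int);print(q)
w8=cv2.imread("pics/w8raw.png")
r=lambda i,w,h:cv2.resize(i,(w,h),interpolation=cv2.INTER_CUBIC)
# each 160 wide x 240 tall at 2.5x
a=s["image"][q[1]-120:q[1]+120,q[0]-80:q[0]+80];b=w8[30:270,195:355]
cv2.imwrite("pics/c5.png",np.hstack([r(a,400,600),r(b,400,600)]));print(a.shape)
```

```text
[ 0.43946159 -0.04026217  0.18096243] [ 3.14111757e+00 -2.52019066e-04  1.49366812e+00]
[282 203]
(240, 160, 3)
```

View pics/c5.png

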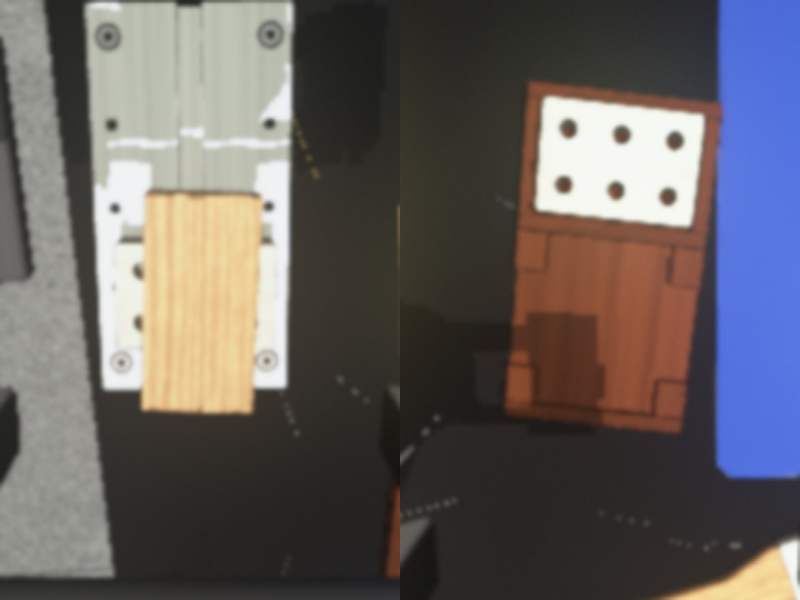

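Left half: the wood's top face is at (147,193),(262,194),(252,412),(141,410), and the block's ends show at x=116 (rows 242–347) and x=275. Right half: the case's inner bay corners are (549,233),(673,245),(655,413),(533,402), with the twin's top at (542,96),(705,114),(691,228),(535,208).

Run:
```python
from h import *
np.set_printoptions(precision=4,suppress=True)
def L(f):d=np.load(f);return (d["K"],float(d["k1"]),d["R"],d["e"])
def rep(n,c,p,z):
    P=onz(c,p,z)[:,:2];e=np.roll(P,-1,0)-P;print(n,z,"ctr",P.mean(0),"len",np.linalg.norm(e,axis=1),"hdg",np.degrees(np.arctan2(e[:,1],e[:,0])))
A=lambda p:(np.array(p,float)+.5)/2.5-.5+[202,83]
B=lambda p:(np.array(p,float)-[400,0]+.5)/2.5-.5+[195,30]
a,b=L("w9.npz"),L("w8.npz")
rep("wood",a,A([[147,193],[262,194],[252,412],[141,410]]),.065)
rep("block",a,A([[118,242],[274,243],[277,349],[115,347]]),.047)
for z in(.006,.015):rep("bay",b,B([[549,233],[673,245],[655,413],[533,402]]),z)
rep("out",b,B([[528,81],[722,103],[682,432],[505,412]]),.015)
rep("twin",b,B([[542,96],[705,114],[691,228],[535,208]]),.031)
```

```text
wood 0.065 ctr [ 0.4396 -0.0474] len [0.05   0.1017 0.0522 0.1012] hdg [ -4.8548 -95.7701 174.5263  82.9803]
block 0.047 ctr [ 0.4376 -0.0467] len [0.0729 0.0519 0.0786 0.0514] hdg [ -4.7346 -91.2717 174.8935  82.3769]
bay 0.006 ctr [ 0.5868 -0.2263] len [0.0653 0.0905 0.068  0.0906] hdg [-95.4991 174.5631  84.5094  -7.1265]
bay 0.015 ctr [ 0.5876 -0.2264] len [0.0638 0.0885 0.0664 0.0886] hdg [-95.4991 174.5631  84.5094  -7.1265]
out 0.015 ctr [ 0.6183 -0.23  ] len [0.0955 0.167  0.0971 0.1657] hdg [-96.0739 174.3189  83.1499  -6.2345]
twin 0.031 ctr [ 0.6667 -0.235 ] len [0.0773 0.0521 0.0768 0.0505] hdg [-95.9467 173.9305  82.8405  -5.4897]
```

Wood: centre (0.4396,-0.0474), heading 83.7°. Block: centre (0.4376,-0.0467). The case bay centre is (0.587,-0.2265) at heading -5.8°, and the twin's position confirms it. Picking the wood.

Call:
{"op": "servo_tool", "data": {"moves": [[-0.28,0.02,1.2,0.3,0],[-0.28,0.02,2.5,0.3,0],[-0.28,0.02,3.8,0.3,0],[-0.28,0.02,5,0.3,0],[-0.28,0.02,5.8,0.3,0.2],[-0.28,0.02,6.2,0.3,0.2],[-0.28,0.02,6.32,0.3,0.2],[-0.28,0.02,6.32,0.3,0.3],[-0.28,0.02,6.32,0.3,0.35],[-0.28,0.02,6.32,0.3,0.35]]}}

```text
time: 38.63
tool_pos: [0.4411, -0.0486, 0.0247]
ee_rot: [3.138, 0.001, 1.463]
wrist_force: [0.6, -0.0, 1.1]
width: 0.0621
finger_force: 0.0
```

Call:
{"op": "servo_tool", "data": {"moves": [[0,0,0,0,1],[0,0,0,0,1],[0,0,0,0,1],[0,0,0,0,1],[0,0,0,0,1],[0,0,0,0,1],[0,0,0,0,1]]}}

```text
time: 39.22
tool_pos: [0.4404, -0.0485, 0.024]
ee_rot: [3.139, 0.0, 1.463]
wrist_force: [-0.2, -0.1, 6.7]
width: 0.0516
finger_force: 30.0
```

Call:
{"op": "servo_tool", "data": {"moves": [[0,0,-0.06,0,1],[0,0,-0.15,0,1],[0,0,-0.3,0,1],[0,0,-0.6,0,1],[0,0,-1,0,1],[0,0,-1.5,0,1],[0,0,-2,0,1],[0,0,-2.5,0,1],[0,0,-3,0,1],[0,0,-3,0,1]]}}

```text
time: 40.05
tool_pos: [0.4417, -0.0488, 0.1015]
ee_rot: [3.135, 0.001, 1.463]
wrist_force: [-0.1, 0.1, -0.4]
width: 0.0517
finger_force: 30.0
```

Run:
```python
from h import *
go(.6137,-.0567,.10,0.6)
o=robot.get_obs();s=robot.snapshot("wrist");c=cam(s,o);print(o["tool_pos"],o["ee_rot"])
# held wood: end edge along the camera's centre columns
im=s["image"];cv2.imwrite("pics/w10raw.png",im)
hsv=cv2.cvtColor(im,cv2.COLOR_BGR2HSV);m=cv2.inRange(hsv,(8,60,90),(28,255,255))
n,l,st,ce=cv2.connectedComponentsWithStats(m)
for i in range(1,n):
    if st[i,4]>400:print(st[i],ce[i])
# expected end edge of wood (bottom, top)
Rm=R.from_euler("xyz",o["ee_rot"]).as_matrix()
for zz in(-.023,-.041):print(project(c,[o["tool_pos"]+Rm@np.array([.051,y,zz]) for y in(-.026,.026)]))
```

```text
move [0.42 6.87 0.11] turn 13.87 t 40.05 F [-0.1  0.1 -0.4] w 0.0517
[ 0.44171305 -0.04879391  0.10153382] [3.13498531e+00 9.08041836e-04 1.46323738e+00]
[ 377  141  179   99 7669] [459.28400052 191.82944321]
[  237   169    91   146 12543] [281.94682293 240.871801  ]
[261 347  33  38 709] [275.98589563 366.67700987]
[[239.61395364 169.47130076]
 [322.34794422 169.55683385]]
[[235.28158332 173.48912965]
 [326.52717541 173.58330667]]
```

The wood is held, centred on the tool within 1 mm (end edge at row 169, as predicted). Carrying to the plywood tray.

Call:
{"op": "servo_tool", "data": {"moves": [[0.1,1,0,1,1],[0.2,2.2,0,2.2,1],[0.3,3.5,0,3.4,1],[0.4,4.8,0,4.6,1],[0.4,5.8,0,5.8,1],[0.4,6.6,0,7,1],[0.4,6.87,0,8.2,1],[0.4,6.87,0,9.4,1],[0.4,6.87,0,10.6,1],[0.4,6.87,0,11.7,1]]}}

```text
time: 40.93
tool_pos: [0.6109, -0.0567, 0.0962]
ee_rot: [-3.141, 0.002, 0.232]
wrist_force: [0.2, -0.1, -0.2]
width: 0.0518
finger_force: 30.0
```

Call:
{"op": "servo_tool", "data": {"moves": [[0,0,0,1,1],[0,0,0,2.1,1],[0,0,0,2.1,1],[0,0,0,2.1,1]]}}

```text
time: 41.27
tool_pos: [0.6109, -0.0567, 0.0969]
ee_rot: [-3.141, 0.002, 0.021]
wrist_force: [0.0, 0.1, -0.4]
width: 0.0514
finger_force: 30.0
```

Run:
```python
from h import *
go(.6137,-.0567,-.019,0.6);print(robot.get_obs()["tool_pos"])
o=robot.get_obs();s=robot.snapshot("wrist");cv2.imwrite("pics/w11raw.png",s["image"]);c=cam(s,o)
# plywood tray far outer edge and side edges seen beyond the piece
g=s["image"].astype(int);m=((g[:,:,2]-g[:,:,0])>50)&(g[:,:,2]>120)
n,l,st,ce=cv2.connectedComponentsWithStats(m.astype(np.uint8))
for i in range(1,n):
    if st[i,4]>400:print(st[i],ce[i])
def P(a,b,z): 
    h=np.radians(.6);u=np.array([np.cos(h),np.sin(h)]);v=np.array([-u[1],u[0]]);return [*(np.array([.6137,-.0567])+a*v+b*u),z]
print("expect tray far corners",project(c,[P(.041,.109,.011),P(-.041,.109,.011)]),"offcut far/near",project(c,[P(0,.097,.022),P(0,.069,.022)]))
```

```text
move [0.12 0.   4.63] turn 0.1 t 41.27 F [ 0.   0.1 -0.4] w 0.0514
[ 0.61085802 -0.05669008  0.0968629 ]
[  236    90    92   225 18439] [281.3436195  203.61039102]
[ 390  179  111   92 6664] [440.08403361 224.73769508]
expect tray far corners [[238.13660055  89.83004407]
 [326.13912247  90.916965  ]] offcut far/near [[282.02052049 102.90854999]
 [281.66421121 134.74141664]]
```

Tray outline matches the prediction (far edge row 90, columns 236–328). Lowering the wood.

Call:
{"op": "servo_tool", "data": {"moves": [[0.12,0,1,0,1],[0.12,0,2,0,1],[0.12,0,2.9,0,1],[0.12,0,3.6,0,1],[0.12,0,4,0,1],[0.12,0,4.2,0,1],[0.12,0,4.3,0,1],[0.12,0,4.3,0,1]]}}

```text
time: 41.98
tool_pos: [0.6147, -0.0568, -0.0094]
ee_rot: [3.141, -0.001, 0.019]
wrist_force: [-0.2, -1.1, 0.0]
width: 0.0515
finger_force: 30.0
```

Call:
{"op": "servo_tool", "data": {"moves": [[0,0,0.06,0,1],[0,0,0.12,0,1],[0,0,0.18,0,1],[0,0,0.24,0,1],[0,0,0.24,0,1]]}}

```text
time: 42.4
tool_pos: [0.6143, -0.0567, -0.0158]
ee_rot: [3.142, 0.0, 0.018]
wrist_force: [-0.6, 0.1, 0.0]
width: 0.0516
finger_force: 30.0
```

Call:
{"op": "servo_tool", "data": {"moves": [[0,0,0.03,0,1],[0,0,0.06,0,1],[0,0,0.06,0,1]]}}

```text
time: 42.65
tool_pos: [0.6142, -0.0567, -0.0174]
ee_rot: [3.142, 0.0, 0.018]
wrist_force: [0.2, -0.2, -1.3]
width: 0.0516
finger_force: 30.0
```

Call:
{"op": "servo_tool", "data": {"moves": [[0,0,0.03,0,1],[0,0,0.05,0,1],[0,0,0.05,0,1]]}}

```text
time: 42.9
tool_pos: [0.6142, -0.0567, -0.0187]
ee_rot: [3.142, 0.0, 0.018]
wrist_force: [-0.4, -0.2, -0.5]
width: 0.0519
finger_force: 30.0
```

Call:
{"op": "servo_tool", "data": {"moves": [[0,0,0.03,0,1],[0,0,0.05,0,1],[0,0,0.05,0,1]]}}

```text
time: 43.15
tool_pos: [0.6145, -0.0568, -0.0193]
ee_rot: [3.141, -0.0, 0.018]
wrist_force: [-1.3, -0.6, 2.5]
width: 0.0516
finger_force: 30.0
```

Call:
{"op": "servo_tool", "data": {"moves": [[0,0,-0.05,0,0.6],[0,0,-0.05,0,0.4],[0,0,-0.05,0,0.34],[0,0,-0.05,0,0.34],[0,0,-0.05,0,0.34],[0,0,-0.3,0,0.34],[0,0,-1,0,0.2],[0,0,-2,0,0],[0,0,-3.5,0,0],[0,0,-5,0,0]]}}

```text
time: 43.98
tool_pos: [0.6132, -0.0565, 0.1057]
ee_rot: [-3.141, 0.003, 0.018]
wrist_force: [0.8, 0.2, 0.7]
width: 0.0856
finger_force: 0.0
```

Run:
```python
from h import *
o=robot.get_obs();print(o["tool_pos"],o["wrist_force"],o["width"]);c=cam(s:=robot.snapshot("wrist"),o)
cv2.imwrite("pics/w12raw.png",s["image"])
hsv=cv2.cvtColor(s["image"],cv2.COLOR_BGR2HSV)
h=np.radians(.6);u=np.array([np.cos(h),np.sin(h)])
# colour profile along the bay axis: hue,sat,val vs distance from bay centre at z=.02
Q=[[*(np.array([.6137,-.0567])+t*u),.022] for t in np.arange(-.07,.075,.005)]
for t,p in zip(np.arange(-.07,.075,.005),project(c,Q)):
    x,y=np.round(p).astype(int)
    if 0<=x<560 and 0<=y<420:print(round(t*1000),s["image"][y,x].tolist(),end="; ")
go(.4376,-.0467,.12,-4.5)
```

```text
[ 0.61320113 -0.05650791  0.10566319] [0.84036185 0.18592221 0.65723249] 0.08558608028316811
-70 [41, 50, 57]; -65 [41, 52, 59]; -60 [162, 226, 231]; -55 [154, 217, 231]; -50 [159, 222, 240]; -45 [152, 211, 240]; -40 [154, 213, 241]; -35 [160, 219, 242]; -30 [158, 216, 242]; -25 [143, 200, 232]; -20 [102, 145, 180]; -15 [100, 144, 179]; -10 [98, 140, 175]; -5 [102, 146, 181]; 0 [97, 140, 175]; 5 [97, 140, 175]; 10 [100, 145, 179]; 15 [102, 147, 181]; 20 [104, 148, 182]; 25 [102, 147, 180]; 30 [100, 145, 178]; 35 [104, 148, 181]; 40 [105, 151, 184]; 45 [155, 213, 239]; 50 [159, 217, 242]; 55 [119, 174, 199]; 60 [188, 243, 244]; 65 [157, 222, 233]; 70 [178, 243, 245]; 75 [184, 246, 245]; move [-7.24 -0.56 -0.24] turn 0.92 t 44.03 F [2.  0.1 6.1] w 0.0895
```

Call:
{"op": "servo_tool", "data": {"moves": [[-0.5,0,-0.5,0.9,0],[-2,-0.2,-0.5,0.9,0],[-3.6,-0.3,-0.5,0.9,0],[-5.2,-0.5,-0.5,0.9,0],[-6.6,-0.56,-0.5,0.9,0],[-7.24,-0.56,-0.5,0.9,0],[-7.24,-0.56,-0.5,0.9,0],[-7.24,-0.56,-0.5,0.9,0]]}}

```text
time: 44.7
tool_pos: [0.4335, -0.0461, 0.1187]
ee_rot: [3.141, -0.003, -0.077]
wrist_force: [0.4, -0.0, 0.6]
width: 0.0944
finger_force: 0.0
```

Run:
```python
from h import *
go(.4376,-.0467,-.002,-4.5)
# placed wood in the top view: brightest-difference to the first top picture
a=cv2.imread("pics/top0.png");s=robot.snapshot("top");b=s["image"];c=cam(s)
d=np.abs(a.astype(int)-b).sum(2)[175:235,298:345]>45
n,l,st,ce=cv2.connectedComponentsWithStats(d.astype(np.uint8))
for i in range(1,n):
    if st[i,4]>60:
        r=cv2.minAreaRect(np.argwhere(l==i)[:,::-1].astype(np.float32)+np.float32([298,175]))
        P=onz(c,cv2.boxPoints(r),.022);print(st[i],onz(c,[r[0]],.022).round(4),np.linalg.norm(P[1]-P[0]),np.linalg.norm(P[2]-P[1]),r[2])
```

```text
move [0.15 0.01 4.83] turn 0.02 t 44.7 F [ 0.4 -0.   0.6] w 0.0944
[ 4  0 16 50 68] [[ 0.5956 -0.0141  0.022 ]] 0.02506063347240785 0.11468840414990662 73.0724868774414
[ 10   0  37  60 610] [[ 0.5753 -0.0459  0.022 ]] 0.0622496415528554 0.15243697362939507 52.92692565917969
```

Call:
{"op": "servo_tool", "data": {"moves": [[0.1,0,0.8,0,0],[0.1,0,1.8,0,0],[0.1,0,2.8,0,0],[0.1,0,3.7,0,0],[0.1,0,4.4,0,0.2],[0.1,0,4.7,0,0.2],[0.1,0,4.8,0,0.2],[0.1,0,4.8,0,0.3],[0.1,0,4.8,0,0.35],[0.1,0,4.8,0,0.35]]}}

```text
time: 45.58
tool_pos: [0.4371, -0.0465, -0.0008]
ee_rot: [3.141, -0.003, -0.076]
wrist_force: [0.3, 0.7, -0.2]
width: 0.0618
finger_force: 0.0
```

Call:
{"op": "servo_tool", "data": {"moves": [[0,0,0,0,1],[0,0,0,0,1],[0,0,0,0,1],[0,0,0,0,1],[0,0,0,0,1],[0,0,0,0,1],[0,0,0,0,1]]}}

```text
time: 46.17
tool_pos: [0.4364, -0.0463, -0.0012]
ee_rot: [3.142, -0.002, -0.076]
wrist_force: [0.1, 0.8, 6.0]
width: 0.051
finger_force: 30.0
```

Call:
{"op": "servo_tool", "data": {"moves": [[0,0,-0.06,0,1],[0,0,-0.15,0,1],[0,0,-0.3,0,1],[0,0,-0.6,0,1],[0,0,-1,0,1],[0,0,-1.5,0,1],[0,0,-2,0,1],[0,0,-2.6,0,1],[0,0,-3.2,0,1],[0,0,-3.6,0,1]]}}

```text
time: 47.0
tool_pos: [0.4364, -0.0464, 0.0901]
ee_rot: [3.141, -0.003, -0.076]
wrist_force: [0.4, -0.2, -3.5]
width: 0.0507
finger_force: 30.0
```

Run:
```python
from h import *
go(.587,-.2265,.09,-5.9)
o=robot.get_obs();s=robot.snapshot("wrist");c=cam(s,o);cv2.imwrite("pics/w13raw.png",s["image"]);print(o["tool_pos"],o["wrist_force"])
Rm=R.from_euler("xyz",o["ee_rot"]).as_matrix()
g=s["image"].min(2)
for zz in(-.023,-.048):
    print(zz,project(c,[o["tool_pos"]+Rm@np.array([.038,y,zz]) for y in(-.025,0,.025)]).round(1).tolist())
for x in(255,268,295,308):print(x,[int(v) for v in g[165:215:2,x]])
```

```text
move [6.56 6.72 0.02] turn 0.26 t 47.0 F [ 0.4 -0.2 -3.5] w 0.0507
[ 0.43637596 -0.04642622  0.09007926] [ 0.3826459  -0.24202647 -3.46004523]
-0.023 [[241.4, 191.6], [280.4, 191.6], [319.5, 191.6]]
-0.048 [[235.6, 200.4], [280.3, 200.5], [325.0, 200.5]]
255 [252, 252, 252, 245, 213, 206, 204, 204, 210, 210, 208, 211, 198, 127, 85, 88, 115, 210, 246, 247, 247, 247, 247, 246, 234]
268 [252, 252, 252, 232, 210, 207, 203, 207, 210, 209, 208, 213, 206, 137, 93, 96, 117, 210, 248, 248, 248, 248, 247, 247, 247]
295 [252, 252, 252, 252, 252, 231, 204, 207, 211, 210, 209, 214, 207, 140, 104, 104, 112, 197, 246, 248, 248, 233, 192, 189, 188]
308 [252, 252, 252, 252, 248, 216, 208, 212, 216, 227, 246, 249, 246, 170, 88, 83, 109, 194, 246, 247, 244, 209, 185, 186, 180]
```

Block held, centred within 1 mm (end face rows 191–199 against 191.6–200.5 predicted). Carrying to the case.

Call:
{"op": "servo_tool", "data": {"moves": [[0.4,0.4,0,0.1,1],[1.2,1.2,0,0.2,1],[2.2,2.2,0,0.26,1],[3.2,3.3,0,0.26,1],[4.2,4.3,0,0.26,1],[5.2,5.3,0,0.26,1],[6,6.1,0,0.26,1],[6.4,6.6,0,0.26,1],[6.56,6.72,0,0.26,1],[6.56,6.72,0,0.26,1]]}}

```text
time: 47.88
tool_pos: [0.5862, -0.2274, 0.0856]
ee_rot: [-3.141, 0.003, -0.105]
wrist_force: [-0.7, 0.6, -4.4]
width: 0.0505
finger_force: 30.0
```

Run:
```python
from h import *
go(.587,-.2265,-.0172,-5.9);print(robot.get_obs()["tool_pos"])
```

```text
move [ 0.04 -0.04  4.11] turn -0.02 t 47.88 F [-0.7  0.6 -4.4] w 0.0505
[ 0.58624091 -0.22739401  0.08559741]
```

Call:
{"op": "servo_tool", "data": {"moves": [[0.04,-0.03,0.8,0,1],[0.04,-0.03,1.7,0,1],[0.04,-0.03,2.6,0,1],[0.04,-0.03,3.2,0,1],[0.04,-0.03,3.5,0,1],[0.04,-0.03,3.65,0,1],[0.04,-0.03,3.7,0,1],[0.04,-0.03,3.7,0,1]]}}

```text
time: 48.55
tool_pos: [0.5879, -0.2255, -0.0038]
ee_rot: [3.141, -0.001, -0.103]
wrist_force: [-0.3, 0.5, -4.7]
width: 0.0505
finger_force: 30.0
```

Call:
{"op": "servo_tool", "data": {"moves": [[0,0,0.06,0,1],[0,0,0.12,0,1],[0,0,0.18,0,1],[0,0,0.24,0,1],[0,0,0.24,0,1]]}}

```text
time: 48.97
tool_pos: [0.5872, -0.2255, -0.0109]
ee_rot: [-3.142, 0.0, -0.103]
wrist_force: [-0.8, 0.5, -5.2]
width: 0.0504
finger_force: 30.0
```

Call:
{"op": "servo_tool", "data": {"moves": [[0,0,0.03,0,1],[0,0,0.06,0,1],[0,0,0.06,0,1]]}}

```text
time: 49.22
tool_pos: [0.5873, -0.2255, -0.0124]
ee_rot: [3.142, 0.0, -0.103]
wrist_force: [-0.3, 0.8, -5.1]
width: 0.0505
finger_force: 30.0
```

Call:
{"op": "servo_tool", "data": {"moves": [[0,0,0.05,0,1],[0,0,0.1,0,1],[0,0,0.15,0,1],[0,0,0.15,0,1]]}}

```text
time: 49.55
tool_pos: [0.5871, -0.2255, -0.0164]
ee_rot: [-3.141, 0.001, -0.103]
wrist_force: [-0.1, -1.1, -5.2]
width: 0.0505
finger_force: 30.0
```

Call:
{"op": "servo_tool", "data": {"moves": [[0,0,0.03,0,1],[0,0,0.06,0,1],[0,0,0.06,0,1]]}}

```text
time: 49.8
tool_pos: [0.5875, -0.2256, -0.0171]
ee_rot: [3.141, -0.0, -0.103]
wrist_force: [-1.0, 0.5, -3.1]
width: 0.0507
finger_force: 30.0
```

Touching down at the expected height. A hair lower, then release.

Call:
{"op": "servo_tool", "data": {"moves": [[0,0,0.03,0,1],[0,0,0.05,0,1],[0,0,0.05,0,1]]}}

```text
time: 50.05
tool_pos: [0.5875, -0.2256, -0.0172]
ee_rot: [3.141, -0.001, -0.103]
wrist_force: [-4.3, 2.4, 5.5]
width: 0.0504
finger_force: 30.0
```

Call:
{"op": "servo_tool", "data": {"moves": [[0,0,-0.03,0,0.6],[0,0,-0.03,0,0.4],[0,0,-0.03,0,0.34],[0,0,-0.03,0,0.34],[0,0,-0.03,0,0.34],[0,0,-0.3,0,0.34],[0,0,-1,0,0.2],[0,0,-2,0,0],[0,0,-3.5,0,0],[0,0,-5,0,0]]}}

```text
time: 50.88
tool_pos: [0.5866, -0.2252, 0.1066]
ee_rot: [-3.141, 0.002, -0.103]
wrist_force: [1.5, 0.2, 1.3]
width: 0.0855
finger_force: 0.0
```

Call:
{"op": "servo_tool", "data": {"moves": [[-4,2,-3,0,0],[-8,4,-4,0,0],[-8,4,-4,0,0],[-8,4,-4,0,0],[-8,4,-4,0,0],[-8,4,-4,0,0],[-8,4,-4,0,0],[-8,4,-4,0,0]]}}

```text
time: 51.55
tool_pos: [0.3778, -0.3055, 0.2084]
ee_rot: [3.139, -0.004, -0.107]
wrist_force: [0.2, -0.1, -0.7]
width: 0.094
finger_force: 0.0
```

Run:
```python
from h import *
np.set_printoptions(precision=4,suppress=True)
o=robot.get_obs();print(o["tool_pos"],o["width"],o["wrist_force"],o["time"])
a=cv2.imread("pics/top0.png");s=robot.snapshot("top");b=s["image"];c=cam(s);cv2.imwrite("pics/top9.png",b)
D=np.abs(cv2.GaussianBlur(a,(3,3),0).astype(int)-cv2.GaussianBlur(b,(3,3),0)).sum(2)
for n,(x0,x1,y0,y1),z in (("rack",(140,192,195,262),.033),("grey",(215,280,165,225),.03),("ply",(298,345,163,228),.022),("case",(372,423,175,230),.031)):
    m=(D[y0:y1,x0:x1]>60).astype(np.uint8);k,l,st,ce=cv2.connectedComponentsWithStats(m);i=1+np.argmax(st[1:,4])
    r=cv2.minAreaRect(np.argwhere(l==i)[:,::-1].astype(np.float32)+np.float32([x0,y0]));P=onz(c,cv2.boxPoints(r),z)
    print(n,st[i,4],onz(c,[r[0]],z)[0],np.linalg.norm(P[1]-P[0]),np.linalg.norm(P[2]-P[1]),r[2])
```

```text
[ 0.3778 -0.3055  0.2084] 0.09403653064599979 [ 0.1974 -0.0762 -0.7216] 51.55
rack 734 [0.5314 0.3003 0.033 ] 0.072631562109583 0.07021720255784919 8.130102157592773
grey 1256 [0.6195 0.112  0.03  ] 0.06693560389050031 0.09500067786271217 81.46923065185547
ply 660 [ 0.6146 -0.0539  0.022 ] 0.06147286107519172 0.10741446166797614 87.95458984375
case 1057 [ 0.5883 -0.22    0.031 ] 0.08371435472434409 0.06745803457490473 2.862405300140381
```

Run:
```python
from h import *
t=robot.snapshot("top")["image"];s=robot.snapshot("scene")["image"]
r=lambda i,w,h:cv2.resize(i,(w,h),interpolation=cv2.INTER_CUBIC)
cv2.imwrite("pics/fin.png",np.vstack([r(t[130:242,140:430],800,309),r(s[150:258,155:435],800,290)]))
```

```text
(no output)
```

View pics/fin.png

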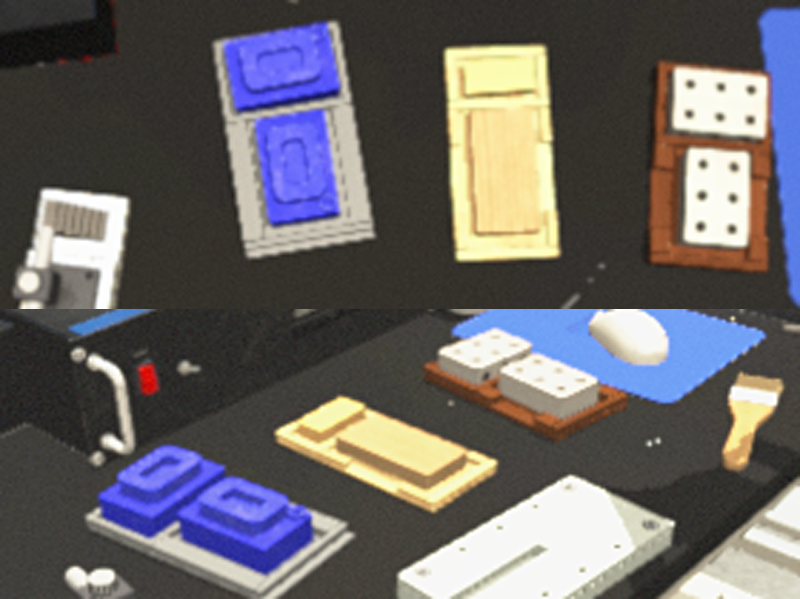

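The wax, wood and block lie flat in their bays. The stop stands in the rack, with its screw at (28,282) in the top half; a quick check that it is upright.

Run:
```python
from h import *
t=robot.snapshot("top");print(onz(cam(t),[[150.1,232.2]],.128).round(4));o=robot.get_obs();print(o["time"],o["wrist_force"])
```

```text
[[0.5211 0.2954 0.128 ]]
51.75 [0.14882142 0.16795688 0.64955784]
```

```bash
python3 -c "
from bench import robot
print(robot.close_job())"
```

```text
the job is handed in; nothing more can be done
None
```

I put all four pieces away in the required order and handed the job in at about 52 s; the final pictures show the stop upright in the rack and the wax part, packing and 1-2-3 block flat in their bays, though the hand-in returned no verdict.

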